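Pack the manicure caddy on the window ledge

TASK

Pack the manicure things into the white caddy: stand the amber glass vial upright in the blue tub, the jar with the blue cap upright in the yellow tub, put the nail brush bristles down in the green tub, and lay the steel cuticle pusher in the black cradle so that it rests level on both supports with its middle about midway between them. Each must sit flat in its place; set the glass vial down gently rather than dropping it. The green glass vial and the jar with the red cap do not belong in the kit: leave them standing where they are.

Things in the scene. Friction and masses are not known exactly. Their poses are not given: they have to be found in the camera images.
- vial_amber: Closed vial of AMBER (brown) glass with a white cap, to be packed. Stands upright, 62 mm tall: glass 30 mm in diameter up to 40 mm, cap 18 mm in diameter from 46 mm to the top. 30 to 65 g. Origin: centre of its underside; z up.
- jar_blue_cap: White plastic jar with a BLUE twist cap, to be packed. Stands upright, 50 mm tall: body 49 mm in diameter up to 32 mm, cap 52 mm in diameter from there to the top. 60 to 130 g. Origin: centre of its underside; z up.
- nail_brush: Nail brush standing on its bristles, to be packed. White bristle block 76 x 30 mm, 20 mm high, under a wooden back 80 x 36 mm, 20 mm high; 40 mm tall in all. 40 to 85 g. Origin: centre of its underside (the bristle ends); x along its length, z up (bristles down). Plainly gripped across its 36 mm width on the wooden back.
- pusher: Steel cuticle pusher lying on the ledge, to be packed. Square handle 96 mm long, 10 x 10 mm, with short shafts and flat ends, 130 mm over all; balanced at the middle. 25 to 50 g. Origin: middle of its length, on its underside (the ledge); x along its length, z up. Either way round is fine in the cradle.
- vial_green: Look-alike, leave alone: the same vial in GREEN glass with a white cap, 62 mm tall, 30 mm in diameter. Origin: centre of its underside; z up.
- jar_red_cap: Look-alike, leave alone: the same white jar with a RED twist cap, 50 mm tall, 52 mm in diameter. Origin: centre of its underside; z up.
- tub_blue: Fixed insert in the white caddy (four in a row, order varies, 90 mm apart, parallel). Blue square tub for the amber vial: outside 64 x 64 mm, 14 mm high; inside 56 x 56 mm; walls and floor 4 mm thick. Origin: centre of its underside (4 mm above the ledge); the inner floor is 4 mm above the origin; z up.
- tub_yellow: Fixed insert in the white caddy (four in a row, order varies, 90 mm apart, parallel). Yellow square tub for the blue-capped jar: outside 84 x 84 mm, 14 mm high; inside 76 x 76 mm; walls and floor 4 mm thick. Origin: centre of its underside (4 mm above the ledge); the inner floor is 4 mm above the origin; z up.
- tub_green: Fixed insert in the white caddy (four in a row, order varies, 90 mm apart, parallel). Green oblong tub for the nail brush: outside 112 mm along its x by 68 mm along its y, 10 mm high; inside 104 x 60 mm; walls and floor 4 mm thick. Origin: centre of its underside (4 mm above the ledge); the inner floor is 4 mm above the origin; z up.
- cradle_black: Fixed insert in the white caddy (four in a row, order varies, 90 mm apart, parallel). Black cradle for the pusher, which lies along x. Base 100 (x) x 62 (y) x 3 mm; two supports, 8 mm thick, 30 mm either side of the middle in x, 52 mm clear between. Tops level, 18 mm above the origin, 34 mm wide in y between cheeks 4 mm thick that rise to 28 mm. Origin: centre of underside, 4 mm above the ledge; z up.
Things that resemble listed ones, but are neither listed nor needed, are in the scene too. Leave any purple or turquoise look-alike of the nail_brush alone. Leave any pink look-alike of the cradle_black alone.

How it is judged:
By the outcome, as a careful person would: the job done as asked, in the order asked, and still so for the second after the job is handed in, with the robot touching nothing.
It also fails if it takes over 112 s, if anything falls off the work surface, if the arm or the gripper's body presses on something with over 40 N, if the wrist force passes 120 N, or if a joint passes its speed limit or range.

ROBOT

A 7-joint arm with a two-finger parallel gripper is mounted at the origin on the work surface. World frame = base frame: x ahead of the robot, y to its left, z up, the work surface at z = 0. Lengths are in m, angles in degrees, forces in N, time in s.
With the tool pointing down it reaches from about 0.425 to 0.875 m from the base axis. Payload 4.7 kg.
Tool frame: the origin (TCP) lies at the very end of the fingers, on their centre line; the grasp point (between the pads) lies 19 mm behind it; z points along the fingers, y is the direction in which the jaws open and shut (so a half turn about z gives the same grasp; the last joint's range is limited). The gripper opens to 87 mm and grips with 3 to 60 N. Pads are 19 mm wide; open, the fingers measure 117 mm over their backs; the gripper's body (75 mm by 190 mm) begins 51 mm behind the grasp point.
Start: joints at [-69.208, 18.392, -4.016, 83.108, 1.295, 78.541, -3.26], TCP at [0.222, 0.611, 0.223] pointing down, gripper open.
Joint ranges: [-163.93, 163.93], [-17.29, 119.83], [-79.2, 71.16], [3.27, 140.29], [-89.18, 269.18], [5.43, 117.66], [-154.24, 154.24]. Speed limits (degrees/s): [147.25, 147.25, 180, 180, 180, 180, 180].

INTERFACE

Orientations are given as [roll, pitch, yaw] about the fixed x, y, z axes, in that order (R = Rz(yaw) Ry(pitch) Rx(roll)).
In Python, from cell import env gives the robot as it stands.
- The arm moves only by the tool servo_tool, never from a script. Its argument "increments" is a list that holds one entry, the list of rows, each a list of 7 numbers: the shift along the tool's x, y, z in m, then the turn, a rotation vector about the tool's x, y, z in degrees, then the opening, from -1 (shut) to 1 (fully open). In form: [[[dx, dy, dz, rx, ry, rz, fingers], ...]]. A call has 1 to 20 rows; each row is the pose to reach, as a shift and turn from the pose commanded when the call began, along the tool's axes at that moment; what a row does not reach only later rows make up. A row lasts 1/10 s, in which the tool goes at most 50 mm and 8.59 degrees, less where a joint would pass 70% of its speed; a pose out of reach is approached as far as the arm can. A call with a gripper value outside its range is refused whole. The fingers move at their own pace and stop on an object; "squeeze" is the grip in N (left out, the last holds). Time passes only in rows, so rows that repeat a pose let the fingers close. It gives the time, the measured TCP pose, the force and the opening at its end, in the units of the state.
- env.get_obs(): the state, without advancing time (a new reading comes with each control period).
- env.read_camera(name): name is "scene" or "side" or "wrist"; returns a dict with "frame" (400x640x3 uint8, blue, green, red), "intrinsics" (3x3 intrinsics, pixels), "rvec" (rotation vector, rad) and "tvec" (3), from world to camera coordinates, as OpenCV has them. Camera axes: x right, y down, z forward; pixel columns grow to the right and rows downward; lengths in m; the calibration is good to about 2 mm. A picture is of the moment at which its call begins. There is no depth.
- env.sign_off(): hands the job in, once; it reports no verdict.
The state is a dict: "time_s": time; "qpos": joint angles; "joint_velocities": joint speeds; "effort": joint torques, N m; "tool_pos": TCP position; "tool_rot": TCP orientation; "force": force on the tool from outside, world axes, zero at the start; "wrist_torque": the same for the moment, N m; "grip_width": finger opening in m.
Only numpy, scipy, OpenCV 4.12 (cv2) and the standard library are available. Lean on these libraries where they do the work, as an engineer would, in place of code of your own. Each camera call takes 0.05 s, during which the arm holds its last target.

## Working session

There is one attempt and no reset: what is moved stays moved. The work goes in short steps, Python scripts to look and compute and a tool call to move; the robot and the scene stay as the last step left them, time stands still between calls to the robot, and variables do not carry over. Pictures are saved under pics/ and viewed, and the job is handed in when it is done.

Besides the shell and the picture viewer there is one more tool, called in YAML: its name, and indented under it one key for each argument. servo_tool: Moves the arm, as the interface text tells. Its arguments: {"type":"object","properties":{"increments":{"type":"array","items":{"type":"array","items":{"type":"array","items":{"type":"number"}}}},"squeeze":{"type":"number"}},"required":["increments"]}

```bash
ls; mkdir -p pics; python3 - <<'E'
from cell import env
import cv2
print(env.get_obs())
for n in ["scene","side","wrist"]:
    c=env.read_camera(n); cv2.imwrite(f"pics/{n}0.png",c["frame"]); print(n,c["intrinsics"].tolist(),c["rvec"],c["tvec"])
E
```

```text
pics
{'time_s': 0.0, 'qpos': array([-69.20623251,  18.43956874,  -4.01475273,  83.17434177,
         1.29538668,  78.54201785,  -3.26050903]), 'joint_velocities': array([ 0.04484097,  0.03111007, -0.03691017,  0.10043539,  0.02075744,
        0.04601632, -0.00444658]), 'effort': array([ 3.87464306e-04, -4.91284096e+01, -4.03589364e-01, -3.12527239e+01,
       -6.37747790e-02,  4.37710178e-02,  1.87242508e-04]), 'tool_pos': array([0.22203073, 0.61030936, 0.22146056]), 'tool_rot': array([-1.79889334e+02,  6.42225906e-03,  1.60014805e+02]), 'force': array([0.72837999, 0.3620147 , 0.62672344]), 'wrist_torque': array([ 0.00908821, -0.02258574, -0.00455603]), 'grip_width': 0.08709829789125792}
scene [[445.39807944389014, 0.0, 321.8314854564957], [0.0, 445.39807944389014, 197.33596528295374], [0.0, 0.0, 1.0]] [ 2.12758571  1.58455346 -0.46551971] [-0.22466509 -0.4413878   1.81093217]
side [[483.61172716682705, 0.0, 320.6040534522444], [0.0, 483.61172716682705, 193.4609479271494], [0.0, 0.0, 1.0]] [ 2.00413328 -0.65584325  0.40962411] [-0.45067674  0.25509517  0.91866543]
wrist [[326.8522223385192, 0.0, 323.15135852224057], [0.0, 326.8522223385192, 198.62545635382904], [0.0, 0.0, 1.0]] [-2.36396406 -1.65594409 -0.24412508] [-0.6483787  -0.03402326  0.39341326]
```

View pics/scene0.png

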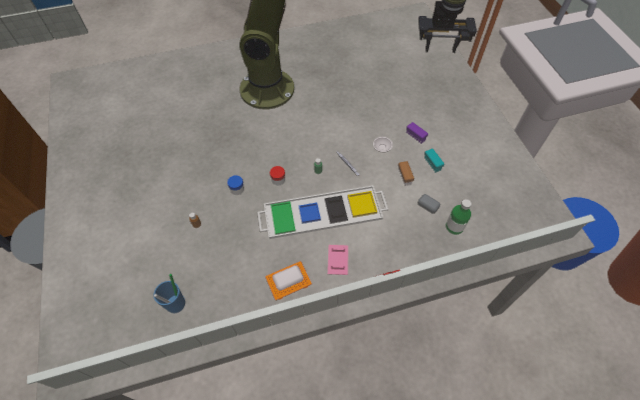

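View pics/side0.png

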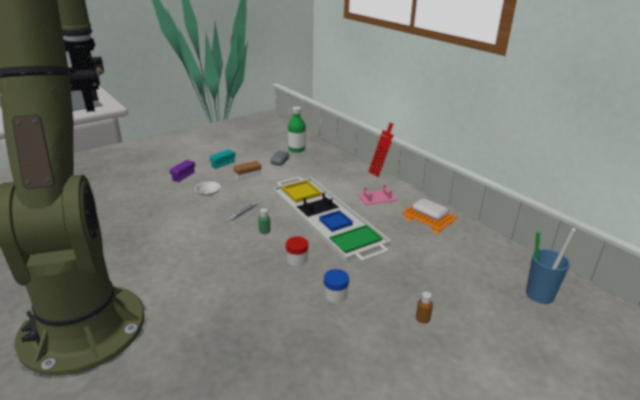

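View pics/wrist0.png

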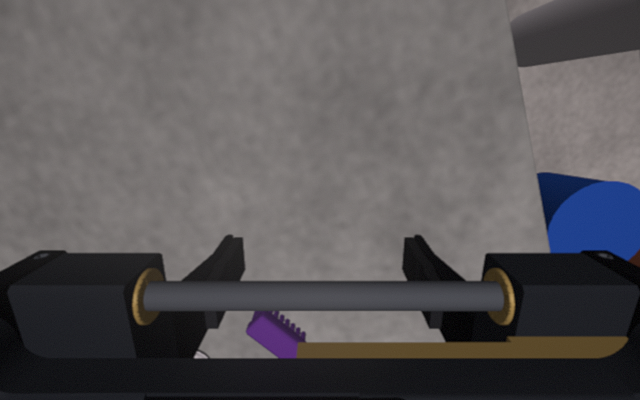

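The scene view shows the caddy at about (320,210), with tubs from left to right: green (283,217), blue (310,213), black cradle (336,209), yellow (362,204). The amber vial is at (195,220), blue jar (235,183), wooden brush (406,171) and pusher (348,163). Next are enlarged crops for coarse triangulation.

```bash
cat > h.py <<'E'
import numpy as np, cv2
from scipy.spatial.transform import Rotation as R
def cam(c):
    return dict(K=np.array(c["intrinsics"]),R=cv2.Rodrigues(np.array(c["rvec"],float))[0],t=np.array(c["tvec"],float).ravel())
def ray(c,uv):
    d=c["R"].T@np.linalg.solve(c["K"],[uv[0],uv[1],1.]); return -c["R"].T@c["t"],d/np.linalg.norm(d)
def onz(c,uv,z):
    o,d=ray(c,uv); return o+d*(z-o[2])/d[2]
def tri(obs):
    A=np.zeros((3,3));b=np.zeros(3);rs=[ray(*x) for x in obs]
    for o,d in rs:
        P=np.eye(3)-np.outer(d,d);A+=P;b+=P@o
    p=np.linalg.solve(A,b); return p,[float(np.linalg.norm((np.eye(3)-np.outer(d,d))@(p-o))) for o,d in rs]
def proj(c,p):
    q=c["K"]@(c["R"]@np.asarray(p,float)+c["t"]); return q[:2]/q[2]
import pickle
def snap(name,tag):
    from cell import env
    c=env.read_camera(name); cv2.imwrite(f"pics/{tag}.png",c["frame"]); pickle.dump((cam(c),c["frame"]),open(f"pics/{tag}.pkl","wb")); return cam(c),c["frame"]
def load(tag): return pickle.load(open(f"pics/{tag}.pkl","rb"))
def crop(tag,u0,v0,w,h,s,out):
    f=load(tag)[1][v0:v0+h,u0:u0+w]; f=cv2.resize(f,None,fx=s,fy=s,interpolation=cv2.INTER_CUBIC)
    for u in range((u0//20+1)*20,u0+w,20):
        cv2.line(f,((u-u0)*s,0),((u-u0)*s,6),(255,255,255),1); cv2.putText(f,str(u),((u-u0)*s-10,18),0,.4,(255,255,255),1)
    for v in range((v0//20+1)*20,v0+h,20):
        cv2.line(f,(0,(v-v0)*s),(6,(v-v0)*s),(255,255,255),1); cv2.putText(f,str(v),(8,(v-v0)*s+4),0,.4,(255,255,255),1)
    cv2.imwrite(f"pics/{out}.png",f)
E
python3 - <<'E'
from h import *
snap("scene","s1");snap("side","d1")
crop("s1",180,120,275,130,2+0,"s1c") if 0 else None
crop("s1",180,150,210,100,3,"s1a")
crop("s1",330,110,130,110,5,"s1b")
crop("d1",150,130,300,200,2,"d1a")
E
```

```text
(no output)
```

View pics/s1a.png

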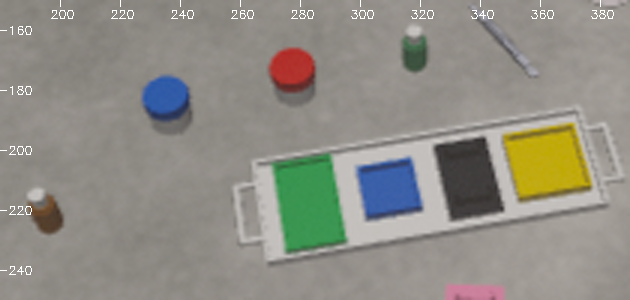

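View pics/s1b.png

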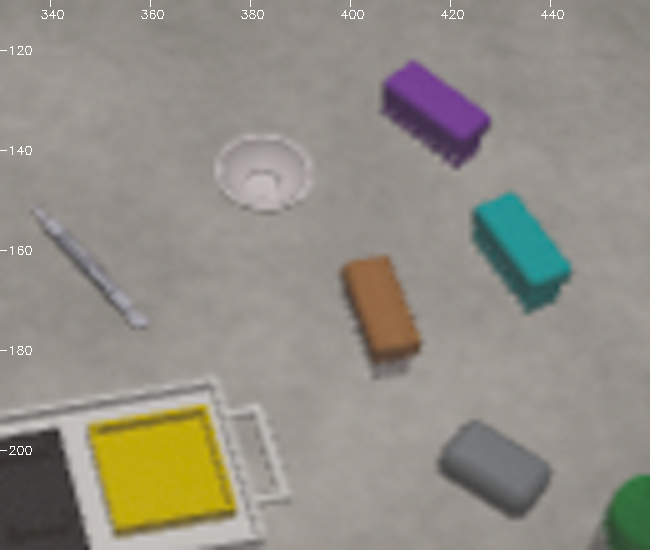

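View pics/d1a.png

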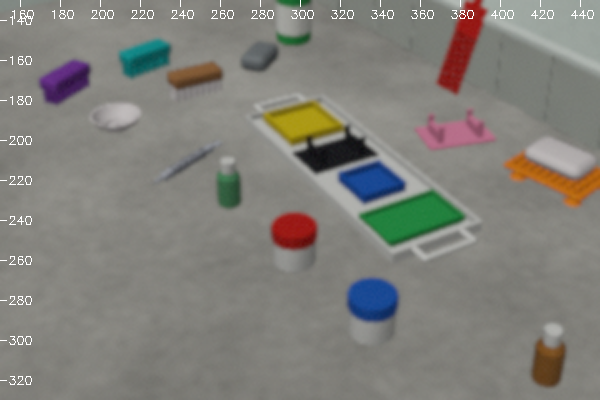

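```bash
python3 - <<'E'
from h import *
s=load("s1")[0];d=load("d1")[0]
P=dict(amber=((192.3,214.5),(426,294)),jar=((235,181),(336,274.5)),brush=((406.4,171.6),(247.5,166)),
p1=((337.2,152.2),(260.5,201.5)),p2=((358.4,175),(227,220.5)),p1b=((337.2,152.2),(227,220.5)),p2b=((358.4,175),(260.5,201.5)),green=((283,217.6),(356.2,238.5)),yellow=((362,203.8),(301.9,191)),
blue=((180+389/3,150+188/3),(336,221.5)),black=((180+469/3,150+177/3),(318,207)),
gv=((318,159),(264,211)),red=((277.3,172),(297,242.5)))
for k,(a,b) in P.items():
    p,r=tri([(s,a),(d,b)]); print(k,p.round(4),np.round(r,4),np.hypot(*p[:2]).round(3))
E
```

```text
amber [ 0.5457 -0.3598  0.061 ] [0.0003 0.0003] 0.654
jar [ 0.4492 -0.2047  0.0515] [0.0009 0.0009] 0.494
brush [0.5675 0.3728 0.0325] [0.0013 0.0013] 0.679
p1 [0.4605 0.1439 0.0671] [0.0182 0.0182] 0.483
p2 [ 0.4479  0.2546 -0.0704] [0.0215 0.0215] 0.515
p1b [0.395  0.1763 0.0032] [0.0014 0.0014] 0.433
p2b [0.5158 0.2154 0.0026] [0.0011 0.0011] 0.559
green [ 0.6102 -0.0819  0.008 ] [0.0005 0.0005] 0.616
yellow [0.6361 0.1864 0.0103] [0.0004 0.0004] 0.663
blue [0.6177 0.0077 0.0079] [0.001 0.001] 0.618
black [0.6273 0.0982 0.0037] [0.0009 0.0009] 0.635
gv [0.4502 0.0857 0.0604] [0.0024 0.0024] 0.458
red [ 0.4515 -0.0592  0.0472] [0.0002 0.0002] 0.455
```

```bash
cat >> h.py <<'E'
def pose():
    from cell import env
    o=env.get_obs(); return np.array(o["tool_pos"]),R.from_euler("xyz",o["tool_rot"],degrees=True),o
def plan(target,yaw,rpy=(180,0)):
    "yaw equivalent modulo 180 chosen by caller"
    p,Rt,o=pose()
    d=Rt.inv().apply(np.array(target)-p)
    rv=(Rt.inv()*R.from_euler("xyz",[rpy[0],rpy[1],yaw],degrees=True)).as_rotvec(degrees=True)
    print("t",round(o["time_s"],2),"pos",p.round(4),"rot",np.round(o["tool_rot"],2),"F",np.round(o["force"],1),"w",round(o["grip_width"],4))
    print("rows: d",d.round(4),"rv",rv.round(2),"n>=",int(np.ceil(max(np.linalg.norm(d)/.05,np.linalg.norm(rv)/8.59))))
E
python3 - <<'E'
from h import *
c,f=snap("wrist","w1"); p,Rt,o=pose()
C=-c["R"].T@c["t"]; print("cam in tool",Rt.inv().apply(C-p).round(4)); print((Rt.inv().as_matrix()@c["R"].T).round(3))
# at height: where does a point at tool offset land?
for u,v in [(320,0),(320,100),(320,200),(320,250)]:
    q=onz(c,(u,v),0.03); print((u,v),Rt.inv().apply(q-p).round(3))
plan((0.66,0.2,0.25),107)
E
```

```text
cam in tool [ 0.0825 -0.0002 -0.1624]
[[-0.    -0.956 -0.293]
 [ 1.     0.    -0.002]
 [ 0.002 -0.293  0.956]]
(320, 0) [ 0.173 -0.004  0.192]
(320, 100) [ 0.081 -0.004  0.192]
(320, 200) [-0.028 -0.004  0.192]
(320, 250) [-0.09  -0.005  0.192]
t 0.3 pos [0.2221 0.6107 0.2222] rot [-1.7996e+02  1.0000e-02  1.6002e+02] F [ 0.5 -0.9  0.7] w 0.0869
rows: d [-0.5519 -0.2363 -0.0276] rv [-3.000e-02  2.000e-02  5.302e+01] n>= 13
```

```bash
python3 - <<'E'
from h import *
plan((0.58,0.27,0.25),95)
E
```

```text
t 0.3 pos [0.2221 0.6107 0.2222] rot [-1.7996e+02  1.0000e-02  1.6002e+02] F [ 0.5 -0.9  0.7] w 0.0869
rows: d [-0.4527 -0.1979 -0.0276] rv [-3.000e-02  3.000e-02  6.502e+01] n>= 10
```

servo_tool:
  increments:
    - [[-0.453, -0.198, -0.028, 0, 0, 65, 1], [-0.453, -0.198, -0.028, 0, 0, 65, 1], [-0.453, -0.198, -0.028, 0, 0, 65, 1], [-0.453, -0.198, -0.028, 0, 0, 65, 1], [-0.453, -0.198, -0.028, 0, 0, 65, 1], [-0.453, -0.198, -0.028, 0, 0, 65, 1], [-0.453, -0.198, -0.028, 0, 0, 65, 1], [-0.453, -0.198, -0.028, 0, 0, 65, 1], [-0.453, -0.198, -0.028, 0, 0, 65, 1], [-0.453, -0.198, -0.028, 0, 0, 65, 1], [-0.453, -0.198, -0.028, 0, 0, 65, 1], [-0.453, -0.198, -0.028, 0, 0, 65, 1], [-0.453, -0.198, -0.028, 0, 0, 65, 1]]

```text
time_s: 1.6
tool_pos: [0.5792, 0.2716, 0.2503]
tool_rot: [-179.9, -0.1, 95.1]
force: [0.5, 0.4, -0.9]
grip_width: 0.0869
```

```bash
python3 - <<'E'
from h import *
snap("wrist","w2")
plan((0.58,0.12,0.25),90)
E
```

```text
t 1.65 pos [0.5789 0.272  0.2503] rot [-1.7995e+02 -5.0000e-02  9.5190e+01] F [-0.4  0.6  0.6] w 0.0871
rows: d [-0.1515 -0.0127  0.0002] rv [-0.05 -0.05  5.19] n>= 4
```

View pics/w2.png

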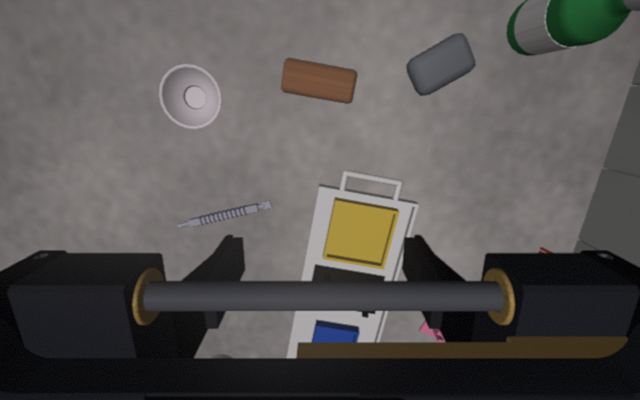

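This view shows the brush at (319,80), the pusher at about (224,214) and the yellow tub at (361,233), with the far part of the caddy hidden by the gripper.

servo_tool:
  increments:
    - [[-0.15, -0.013, 0, 0, 0, 5, 1], [-0.15, -0.013, 0, 0, 0, 5, 1], [-0.15, -0.013, 0, 0, 0, 5, 1], [-0.15, -0.013, 0, 0, 0, 5, 1], [-0.15, -0.013, 0, 0, 0, 5, 1], [-0.15, -0.013, 0, 0, 0, 5, 1]]

```text
time_s: 2.25
tool_pos: [0.5798, 0.1223, 0.2506]
tool_rot: [-180.0, -0.1, 90.2]
force: [-1.1, 0.8, -0.6]
grip_width: 0.0867
```

```bash
python3 - <<'E'
from h import *
snap("wrist","w3")
plan((0.58,-0.08,0.25),90)
E
```

```text
t 2.3 pos [0.5798 0.1225 0.2504] rot [-1.7998e+02 -6.0000e-02  9.0270e+01] F [ 0.2  0.2 -1.1] w 0.0871
rows: d [-2.025e-01 -8.000e-04  2.000e-04] rv [-0.02 -0.06  0.27] n>= 5
```

View pics/w3.png

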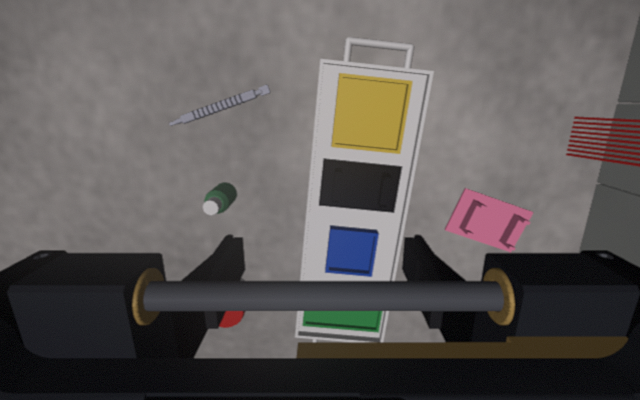

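This view shows the yellow tub at (372,113), cradle (360,186), blue tub (352,250), pusher (220,105) and green vial (215,200).

servo_tool:
  increments:
    - [[-0.202, -0.001, 0, 0, 0, 0, 1], [-0.202, -0.001, 0, 0, 0, 0, 1], [-0.202, -0.001, 0, 0, 0, 0, 1], [-0.202, -0.001, 0, 0, 0, 0, 1], [-0.202, -0.001, 0, 0, 0, 0, 1], [-0.202, -0.001, 0, 0, 0, 0, 1], [-0.202, -0.001, 0, 0, 0, 0, 1]]

```text
time_s: 3.0
tool_pos: [0.5799, -0.0796, 0.2502]
tool_rot: [-180.0, -0.1, 90.2]
force: [0.1, 1.0, 0.4]
grip_width: 0.087
```

```bash
python3 - <<'E'
from h import *
snap("wrist","w4")
plan((0.55,-0.28,0.25),90)
E
```

```text
t 3.05 pos [ 0.58   -0.0793  0.2502] rot [-1.7997e+02 -5.0000e-02  9.0280e+01] F [-0.2 -0.1 -0.7] w 0.0869
rows: d [-0.2005 -0.0309  0.    ] rv [-0.03 -0.05  0.28] n>= 5
```

View pics/w4.png

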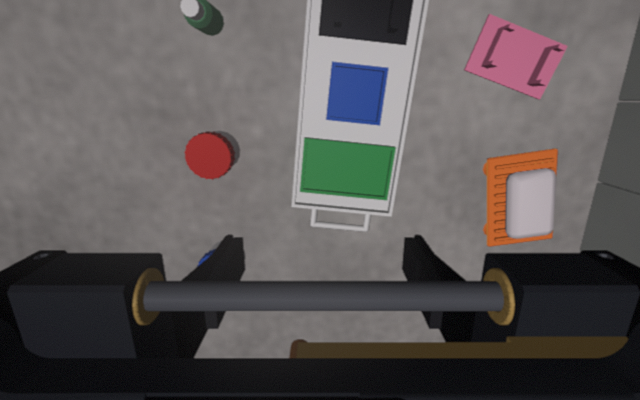

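This view shows the blue tub at (357,93), green tub (348,168), red jar (209,155) and the blue jar's edge at (207,255).

servo_tool:
  increments:
    - [[-0.2, -0.031, 0, 0, 0, 0, 1], [-0.2, -0.031, 0, 0, 0, 0, 1], [-0.2, -0.031, 0, 0, 0, 0, 1], [-0.2, -0.031, 0, 0, 0, 0, 1], [-0.2, -0.031, 0, 0, 0, 0, 1], [-0.2, -0.031, 0, 0, 0, 0, 1], [-0.2, -0.031, 0, 0, 0, 0, 1]]

```text
time_s: 3.75
tool_pos: [0.5499, -0.2796, 0.2501]
tool_rot: [-180.0, -0.1, 90.2]
force: [1.0, 1.3, 0.4]
grip_width: 0.0867
```

```bash
python3 - <<'E'
from h import *
snap("wrist","w5")
plan((0.55,-0.41,0.25),90)
E
```

```text
t 3.8 pos [ 0.55   -0.2794  0.2502] rot [-1.800e+02 -9.000e-02  9.029e+01] F [ 0.5 -1.  -1.5] w 0.0871
rows: d [-0.1306 -0.0006  0.    ] rv [-0.   -0.09  0.29] n>= 3
```

View pics/w5.png

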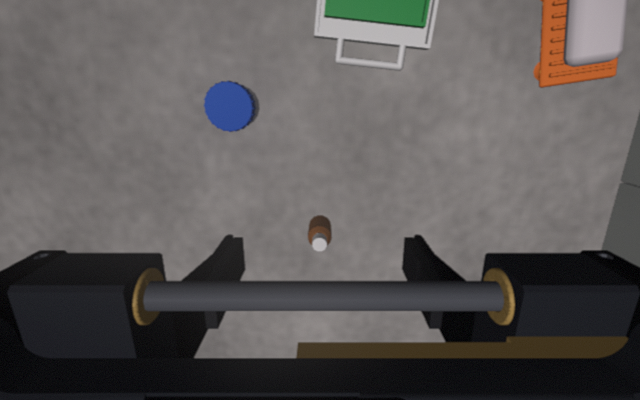

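servo_tool:
  increments:
    - [[-0.13, 0, 0, 0, 0, 0, 1], [-0.13, 0, 0, 0, 0, 0, 1], [-0.13, 0, 0, 0, 0, 0, 1], [-0.13, 0, 0, 0, 0, 0, 1], [-0.13, 0, 0, 0, 0, 0, 1]]

```text
time_s: 4.3
tool_pos: [0.5496, -0.4109, 0.25]
tool_rot: [-180.0, -0.1, 90.1]
force: [-0.2, 1.2, -0.6]
grip_width: 0.087
```

```bash
python3 - <<'E'
from h import *
snap("wrist","w6")
plan((0.55,-0.41,0.25),90)
E
```

```text
t 4.35 pos [ 0.5502 -0.4099  0.2502] rot [ 1.7998e+02 -1.1000e-01  9.0220e+01] F [ 0.4  1.4 -0.3] w 0.087
rows: d [-0.0001 -0.0002  0.0002] rv [ 0.02 -0.11  0.22] n>= 1
```

View pics/w6.png

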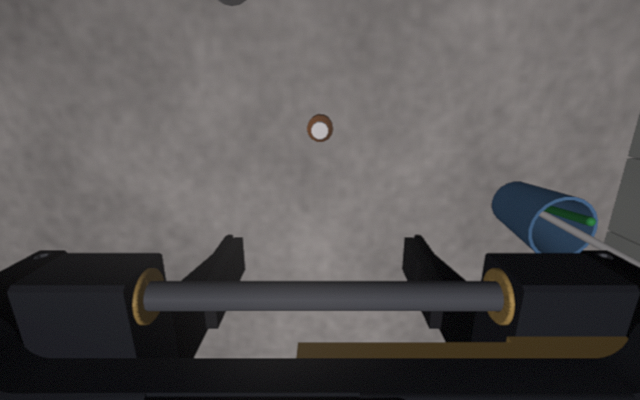

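w5 shows the blue jar cap at (230,106) and the amber vial's cap at (319,243). In w6 that cap is at (319,130). I'll enlarge crops to read pixel positions.

```bash
python3 - <<'E'
from h import *
crop("w6",290,100,60,50,8,"x1"); crop("w5",290,205,60,50,8,"x2"); crop("w5",190,70,80,75,7,"x3"); crop("w4",290,45,130,180,3,"x4")
a=[cv2.imread(f"pics/x{i}.png") for i in (1,2)]
cv2.imwrite("pics/x12.png",np.vstack(a)[:600] if 0 else cv2.hconcat(a)[:, :960][:, :]) if 0 else cv2.imwrite("pics/x12.png",cv2.resize(cv2.hconcat(a),None,fx=.8,fy=.8))
E
```

```text
(no output)
```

View pics/x12.png

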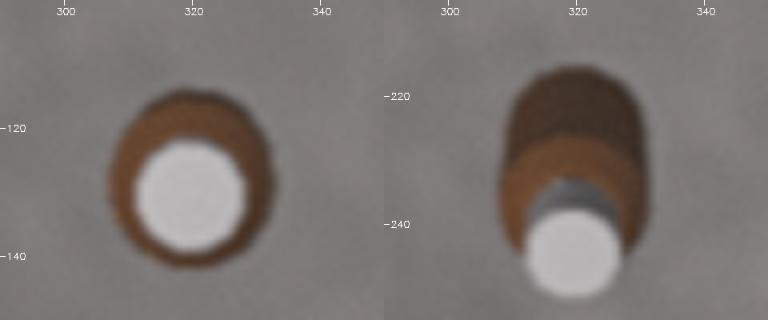

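View pics/x3.png

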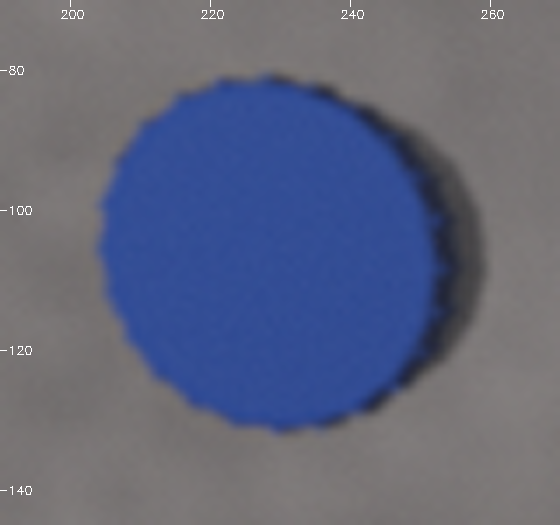

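View pics/x4.png

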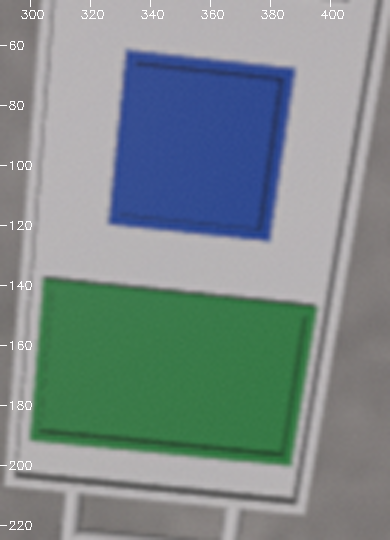

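```bash
python3 - <<'E'
from h import *
crop("w3",300,60,130,230,2,"x5");crop("w3",310,60,120,160,4,"x5")
crop("w3",305,215,90,75,5,"x6");crop("w3",160,70,120,70,6,"x7");crop("w2",170,190,110,50,6,"x8");crop("w2",270,45,100,70,6,"x9")
crop("w2",310,180,110,100,5,"x10")
E
```

```text
(no output)
```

View pics/x5.png

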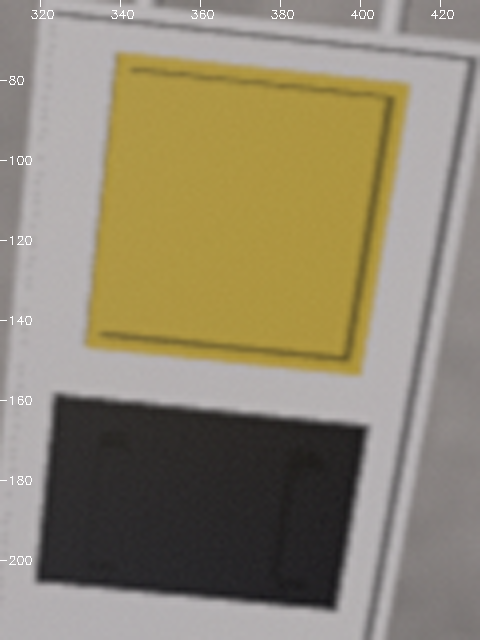

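View pics/x6.png

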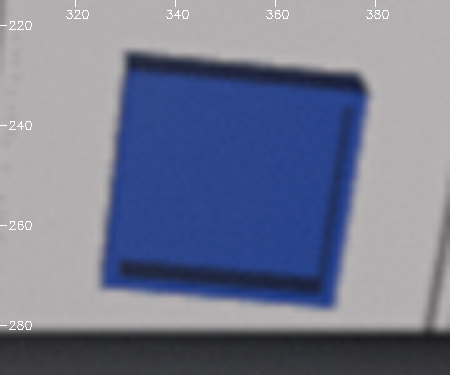

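View pics/x7.png

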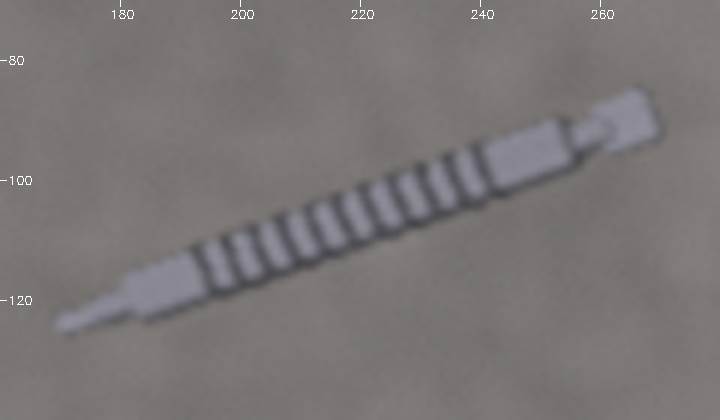

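View pics/x8.png

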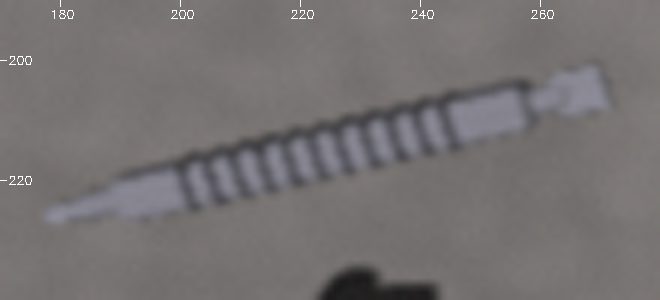

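View pics/x9.png

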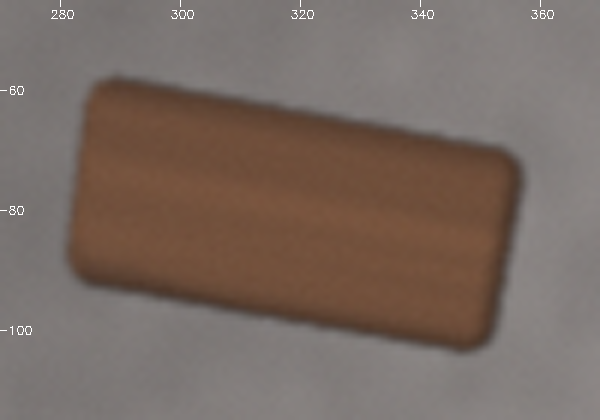

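View pics/x10.png

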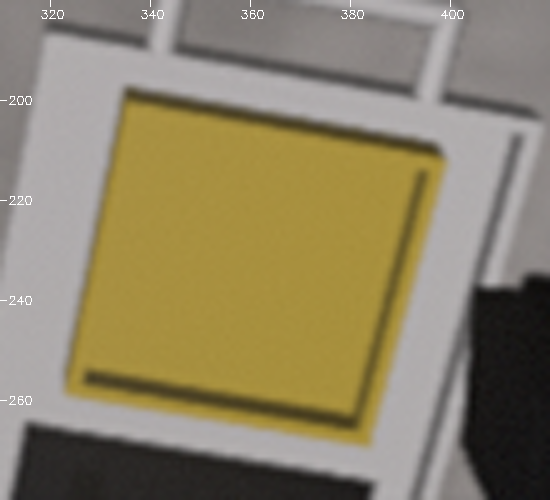

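```bash
python3 - <<'E'
from h import *
w={i:load(f"w{i}")[0] for i in range(2,7)}; s=load("s1")[0];d=load("d1")[0]
def X(l,sc,u0,v0): return [np.array(q)/sc+(u0,v0) for q in l]
def yaw(a,b): v=b-a; return np.degrees(np.arctan2(v[1],v[0]))
print("amber",tri([(w[6],(319.7,130.3)),(w[5],(319.5,244.5))]), onz(w[6],(319.7,130.3),.062))
jp=(228.1,106.1); print("jar",tri([(w[5],jp),(d,(336,274.5)),(s,(235,181))]), onz(w[5],jp,.05))
Y3=X([(118,52),(410,85),(360,375),(86,347)],4,310,60);Y2=X([(125,98),(445,157),(372,445),(66,392)],5,310,180)
B4=X([(127,50),(295,68),(270,241),(109,223)],3,290,45);B3=X([(126,70),(367,92),(333,308),(102,288)],5,305,215)
G4=X([(44,277),(317,306),(292,465),(31,439)],3,290,45)
K3=X([(55,393),(370,427),(336,610),(38,580)],4,310,60)
for n,A,ca,B,cb in (("yellow",Y3,w[3],Y2,w[2]),("blue",B4,w[4],B3,w[3])):
    P=[tri([(ca,a),(cb,b)])[0] for a,b in zip(A,B)]; print(n,np.mean(P,0).round(4),"yaws",yaw(P[0],P[1]),yaw(P[3],P[2]),yaw(P[3],P[0])-90,yaw(P[2],P[1])-90,[round(float(p[2]),4) for p in P])
for n,A,c,z in (("yellow",Y3,w[3],.018),("blue",B4,w[4],.018),("blue3",B3,w[3],.018),("green",G4,w[4],.014),("cradle",K3,w[3],.007)):
    P=[onz(c,a,z) for a in A]; print(n,np.mean(P,0).round(4),"yaws",np.round([yaw(P[0],P[1]),yaw(P[3],P[2]),yaw(P[3],P[0])-90,yaw(P[2],P[1])-90],1),"size",np.linalg.norm(P[0]-P[1]).round(4),np.linalg.norm(P[0]-P[3]).round(4))
b2=X([(90,76),(522,152),(492,352),(68,283)],6,270,45)
P=[onz(w[2],a,.04) for a in b2]; print("brush",np.mean(P,0).round(4),np.round([yaw(P[0],P[1]),yaw(P[3],P[2]),yaw(P[3],P[0]),yaw(P[2],P[1])],1),np.linalg.norm(P[0]-P[1]).round(4),np.linalg.norm(P[0]-P[3]).round(4))
print("brush tri",tri([(w[2],np.mean(b2,0)),(d,(247.5,166)),(s,(406.4,171.6))]))
p3=X([(135,297),(566,139)],6,160,70);p2=X([(115,197),(530,106)],6,170,190)
P=[tri([(w[3],a),(w[2],b)])[0] for a,b in zip(p3,p2)];print("pusher tri",np.round(P,4))
P=[onz(w[3],a,.01) for a in p3];print("pusher",np.mean(P,0).round(4),yaw(*P),np.linalg.norm(P[0]-P[1]))
E
```

```text
amber (array([ 0.54380805, -0.36200864,  0.06293538]), [6.652018987546388e-05, 6.652018987549932e-05]) [ 0.54372972 -0.36209517  0.062     ]
jar (array([ 0.44802798, -0.20568252,  0.05211695]), [0.0018310778645063985, 0.0010717870543981347, 0.0019012342039539023]) [ 0.44590085 -0.20683017  0.05      ]
yellow [0.6335 0.1851 0.0164] yaws -5.813520663600044 -5.521194883446829 -5.383523925750282 -5.396687856322174 [0.016, 0.0157, 0.0171, 0.0167]
blue [0.6158 0.0062 0.0184] yaws -5.4372144804050615 -6.077004307692105 -5.5511825596369135 -5.374087724637789 [0.0179, 0.0177, 0.0183, 0.0198]
yellow [0.6332 0.1851 0.018 ] yaws [-5.8 -5.6 -5.6 -5.6] size 0.0837 0.0836
blue [0.616  0.0061 0.018 ] yaws [-5.5 -6.  -5.7 -5.3] size 0.0633 0.0632
blue3 [0.6157 0.0059 0.018 ] yaws [-5.3 -5.3 -5.3 -5.3] size 0.0633 0.0641
green [ 0.6074 -0.0831  0.014 ] yaws [-5.8 -5.7 -5.4 -5. ] size 0.1112 0.0681
cradle [0.625  0.0957 0.007 ] yaws [-6.  -5.8 -4.9 -6.1] size 0.0999 0.0619
brush [0.5636 0.3694 0.04  ] [-4.2 -3.7 86.6 87.7] 0.0773 0.035
brush tri (array([0.56579052, 0.37126516, 0.03301822]), [0.0028568360780136808, 0.0013609991304519738, 0.0027969381605649495])
pusher tri [[0.4061 0.1781 0.006 ]
 [0.4969 0.2089 0.0094]]
pusher [0.4523 0.1936 0.01  ] 19.0630864693148 0.09327077434926354
```

servo_tool:
  increments:
    - [[0.024, -0.003, 0.05, 0, 0, 0, 1], [0.048, -0.006, 0.09, 0, 0, 0, 1], [0.048, -0.006, 0.13, 0, 0, 0, 1], [0.048, -0.006, 0.155, 0, 0, 0, 1], [0.048, -0.006, 0.155, 0, 0, 0, 1], [0.048, -0.006, 0.175, 0, 0, 0, 1], [0.048, -0.006, 0.195, 0, 0, 0, 1], [0.048, -0.006, 0.215, 0, 0, 0, 1], [0.048, -0.006, 0.23, 0, 0, 0, 1], [0.048, -0.006, 0.236, 0, 0, 0, 1], [0.048, -0.006, 0.236, 0, 0, 0, 1], [0.048, -0.006, 0.236, 0, 0, 0, 1]]

```text
time_s: 5.55
tool_pos: [0.5434, -0.3649, 0.0157]
tool_rot: [179.9, 0.0, 90.0]
force: [-0.8, -0.1, 0.1]
grip_width: 0.0872
```

```bash
python3 - <<'E'
from h import *
plan((0.5438,-0.362,0.014),90); snap("wrist","w7")
E
```

```text
t 5.55 pos [ 0.5434 -0.3649  0.0157] rot [1.7991e+02 4.0000e-02 9.0030e+01] F [-0.8 -0.1  0.1] w 0.0872
rows: d [0.0029 0.0004 0.0017] rv [0.09 0.04 0.03] n>= 1
```

View pics/w7.png

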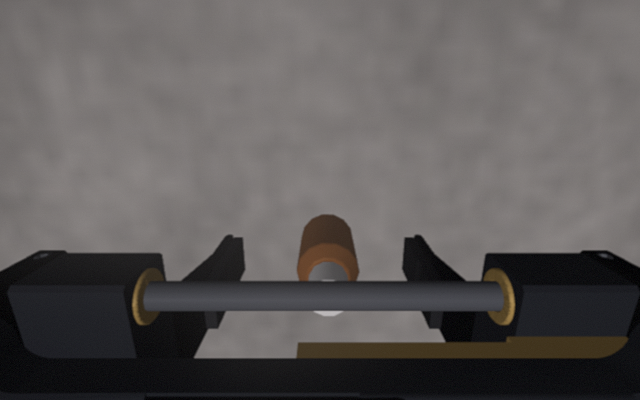

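The vial sits between the open fingers at about (328,270). I'll correct 3 mm, then close.

servo_tool:
  increments:
    - [[0.003, 0, 0.001, 0, 0, 0, 1], [0.003, 0, 0.001, 0, 0, 0, 1], [0.003, 0, 0.001, 0, 0, 0, -0.4], [0.003, 0, 0.001, 0, 0, 0, -0.6], [0.003, 0, 0.001, 0, 0, 0, -0.6], [0.003, 0, 0.001, 0, 0, 0, -0.6], [0.003, 0, 0.001, 0, 0, 0, -0.6], [0.003, 0, 0.001, 0, 0, 0, -0.6], [0.003, 0, 0.001, 0, 0, 0, -0.6]]
  squeeze: 12

```text
time_s: 6.5
tool_pos: [0.5426, -0.3616, 0.0136]
tool_rot: [180.0, -0.0, 90.0]
force: [0.2, 0.5, 0.5]
grip_width: 0.0387
```

servo_tool:
  increments:
    - [[0, 0, 0, 0, 0, 0, -0.8], [0, 0, 0, 0, 0, 0, -0.8], [0, 0, 0, 0, 0, 0, -0.8], [0, 0, 0, 0, 0, 0, -0.8]]

```text
time_s: 6.9
tool_pos: [0.5426, -0.3615, 0.0136]
tool_rot: [180.0, -0.0, 90.0]
force: [0.8, 0.1, 0.3]
grip_width: 0.0292
```

servo_tool:
  increments:
    - [[0, 0, -0.01, 0, 0, 0, -0.8], [0, 0, -0.03, 0, 0, 0, -0.8], [0, 0, -0.06, 0, 0, 0, -0.8], [0.02, 0.004, -0.09, 0, 0, 0, -0.8], [0.05, 0.01, -0.11, 0, 0, 0, -0.8], [0.09, 0.018, -0.12, 0, 0, 0, -0.8], [0.13, 0.026, -0.12, 0, 0, 0, -0.8], [0.17, 0.034, -0.12, 0, 0, 0, -0.8], [0.21, 0.042, -0.12, 0, 0, 0, -0.8], [0.25, 0.05, -0.12, 0, 0, 0, -0.8], [0.29, 0.058, -0.12, 0, 0, 0, -0.8], [0.32, 0.064, -0.12, 0, 0, 0, -0.8], [0.345, 0.069, -0.12, 0, 0, 0, -0.8], [0.36, 0.072, -0.12, 0, 0, 0, -0.8], [0.368, 0.073, -0.12, 0, 0, 0, -0.8], [0.368, 0.073, -0.12, 0, 0, 0, -0.8], [0.368, 0.073, -0.12, 0, 0, 0, -0.8]]

```text
time_s: 8.6
tool_pos: [0.6153, 0.0044, 0.1337]
tool_rot: [180.0, 0.1, 89.9]
force: [0.0, -0.5, -0.0]
grip_width: 0.0296
```

```bash
python3 - <<'E'
from h import *
plan((0.6155,0.0065,0.06),90); snap("wrist","w8"); snap("side","d8")
crop("d8",270,150,140,100,5,"x11")
E
```

```text
t 8.6 pos [0.6153 0.0044 0.1337] rot [1.80e+02 6.00e-02 8.99e+01] F [ 0.  -0.5 -0. ] w 0.0296
rows: d [0.0021 0.0002 0.0737] rv [ 0.    0.06 -0.1 ] n>= 2
```

View pics/w8.png

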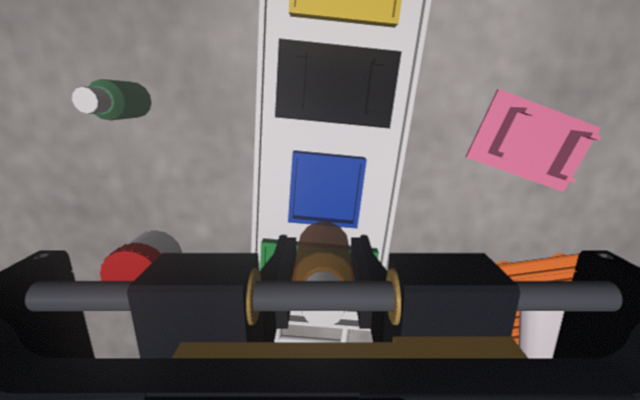

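View pics/x11.png

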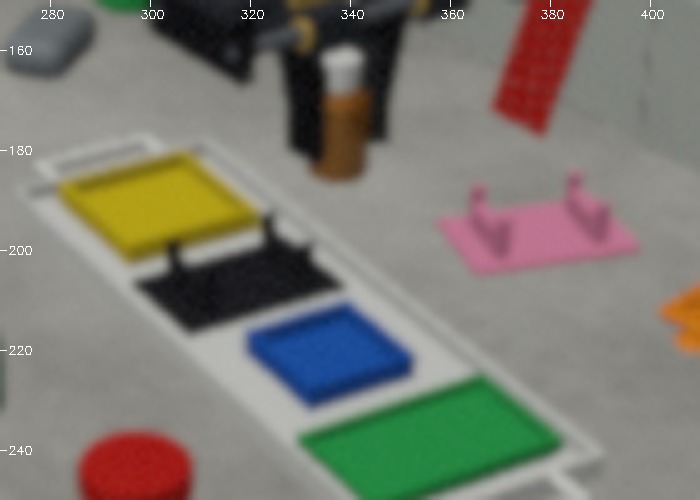

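The vial is held upright above the blue tub. I'll lower it in slow steps.

servo_tool:
  increments:
    - [[0.002, 0, 0.02, 0, 0, 0, -0.8], [0.002, 0, 0.045, 0, 0, 0, -0.8], [0.002, 0, 0.07, 0, 0, 0, -0.8], [0.002, 0, 0.09, 0, 0, 0, -0.8], [0.002, 0, 0.1, 0, 0, 0, -0.8], [0.002, 0, 0.104, 0, 0, 0, -0.8], [0.002, 0, 0.106, 0, 0, 0, -0.8], [0.002, 0, 0.108, 0, 0, 0, -0.8], [0.002, 0, 0.108, 0, 0, 0, -0.8], [0.002, 0, 0.108, 0, 0, 0, -0.8]]

```text
time_s: 9.7
tool_pos: [0.6159, 0.0085, 0.0263]
tool_rot: [179.9, -0.0, 90.0]
force: [0.0, 0.2, -0.4]
grip_width: 0.0292
```

servo_tool:
  increments:
    - [[-0.001, 0, 0.001, 0, 0, 0, -0.8], [-0.001, 0, 0.002, 0, 0, 0, -0.8], [-0.001, 0, 0.003, 0, 0, 0, -0.8], [-0.001, 0, 0.004, 0, 0, 0, -0.8], [-0.001, 0, 0.004, 0, 0, 0, -0.8]]

```text
time_s: 10.2
tool_pos: [0.6155, 0.0074, 0.0216]
tool_rot: [180.0, -0.0, 90.0]
force: [0.3, -0.2, -0.9]
grip_width: 0.0295
```

servo_tool:
  increments:
    - [[0, 0, 0.0005, 0, 0, 0, -0.8], [0, 0, 0.001, 0, 0, 0, -0.8], [0, 0, 0.001, 0, 0, 0, -0.8]]

```text
time_s: 10.5
tool_pos: [0.6155, 0.0074, 0.0215]
tool_rot: [180.0, -0.0, 90.0]
force: [-2.8, -0.0, 6.6]
grip_width: 0.0297
```

servo_tool:
  increments:
    - [[0, 0, 0, 0, 0, 0, -0.25], [0, 0, 0, 0, 0, 0, -0.1], [0, 0, 0, 0, 0, 0, 0.1], [0, 0, 0, 0, 0, 0, 0.1], [0, 0, 0, 0, 0, 0, 0.1], [0, 0, 0, 0, 0, 0, 0.1], [0, 0, -0.01, 0, 0, 0, 0.1], [0, 0, -0.03, 0, 0, 0, 0.1], [0, 0, -0.06, 0, 0, 0, 0.1], [0, 0, -0.1, 0, 0, 0, 0.1], [0, 0, -0.14, 0, 0, 0, 0.3], [-0.03, 0, -0.15, 0, 0, 0, 1], [-0.08, 0, -0.15, 0, 0, 0, 1], [-0.08, 0, -0.15, 0, 0, 0, 1], [-0.08, 0, -0.15, 0, 0, 0, 1]]

```text
time_s: 12.0
tool_pos: [0.6153, -0.075, 0.1715]
tool_rot: [179.9, 0.0, 89.8]
force: [-0.9, -0.2, -0.3]
grip_width: 0.0799
```

```bash
python3 - <<'E'
from h import *
snap("wrist","w9"); snap("side","d9")
crop("d9",270,150,140,100,5,"x12"); plan((0.446,-0.2068,0.12),90)
E
```

```text
t 12.1 pos [ 0.6155 -0.0716  0.1708] rot [ 1.7999e+02 -6.0000e-02  9.0060e+01] F [-0.7  1.1  0.4] w 0.0844
rows: d [-0.1351 -0.1696  0.0506] rv [ 0.01 -0.06  0.06] n>= 5
```

View pics/w9.png

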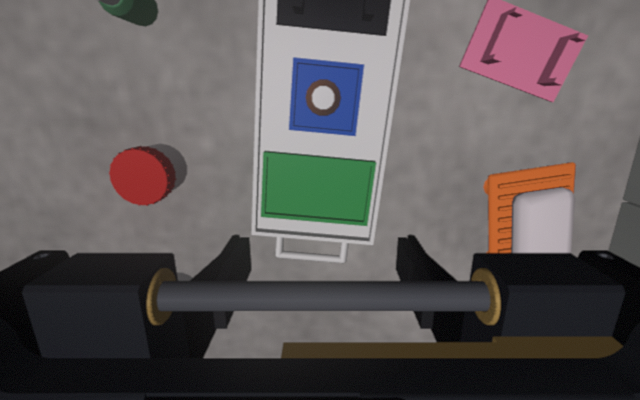

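View pics/x12.png

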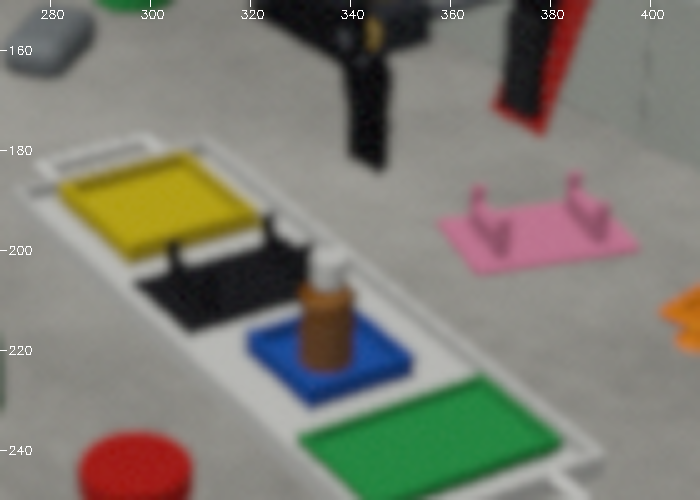

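The vial stands upright in the blue tub, centred at about (322,97). Next is the jar.

servo_tool:
  increments:
    - [[-0.03, -0.035, 0.01, 0, 0, 0, 1], [-0.06, -0.07, 0.02, 0, 0, 0, 1], [-0.09, -0.105, 0.03, 0, 0, 0, 1], [-0.115, -0.14, 0.04, 0, 0, 0, 1], [-0.135, -0.17, 0.05, 0, 0, 0, 1], [-0.135, -0.17, 0.06, 0, 0, 0, 1], [-0.135, -0.17, 0.075, 0, 0, 0, 1], [-0.135, -0.17, 0.075, 0, 0, 0, 1], [-0.135, -0.17, 0.075, 0, 0, 0, 1]]

```text
time_s: 13.0
tool_pos: [0.4463, -0.2065, 0.0956]
tool_rot: [-180.0, 0.0, 90.1]
force: [-0.2, -0.3, 0.6]
grip_width: 0.0869
```

```bash
python3 - <<'E'
from h import *
snap("wrist","w10"); plan((0.446,-0.2068,0.023),90)
c=load("w10")[0]; print(proj(c,(0.446,-0.2068,0.05)))
E
```

```text
t 13.05 pos [ 0.4465 -0.2068  0.096 ] rot [1.7998e+02 2.0000e-02 9.0130e+01] F [ 0.6 -0.8  0.1] w 0.0867
rows: d [ 0.     -0.0005  0.073 ] rv [0.02 0.02 0.13] n>= 2
[325.39628494 223.144861  ]
```

View pics/w10.png

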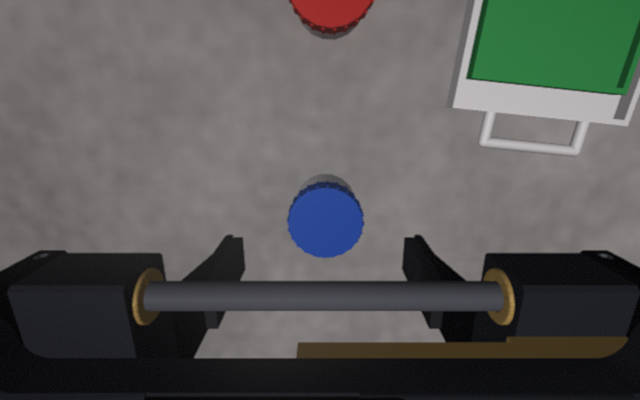

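The blue cap is centred at (326,221), as predicted. I'll descend and grip.

servo_tool:
  increments:
    - [[0, 0, 0.02, 0, 0, 0, 1], [0, 0, 0.045, 0, 0, 0, 1], [0, 0, 0.063, 0, 0, 0, 1], [0, 0, 0.072, 0, 0, 0, 1], [0, 0, 0.072, 0, 0, 0, 1], [0, 0, 0.072, 0, 0, 0, 0.1], [0, 0, 0.072, 0, 0, 0, 0], [0, 0, 0.072, 0, 0, 0, -0.1], [0, 0, 0.072, 0, 0, 0, -0.3], [0, 0, 0.072, 0, 0, 0, -0.3], [0, 0, 0.072, 0, 0, 0, -0.3], [0, 0, 0.072, 0, 0, 0, -0.3]]
  squeeze: 18

```text
time_s: 14.25
tool_pos: [0.4459, -0.2077, 0.0239]
tool_rot: [179.9, -0.0, 90.0]
force: [-1.2, 0.4, 2.6]
grip_width: 0.051
```

servo_tool:
  increments:
    - [[0, 0, -0.01, 0, 0, 0, -0.3], [0, 0, -0.04, 0, 0, 0, -0.3], [0, 0, -0.08, 0, 0, 0, -0.3], [0.02, 0.01, -0.11, 0, 0, 0, -0.3], [0.05, 0.024, -0.12, 0, 0, 0, -0.3], [0.09, 0.043, -0.12, 0, 0, 0, -0.3], [0.13, 0.062, -0.12, 0, 0, 0, -0.3], [0.17, 0.081, -0.12, 0, 0, 0, -0.3], [0.21, 0.1, -0.12, 0, 0, 0, -0.3], [0.25, 0.119, -0.12, 0, 0, 0, -0.3], [0.29, 0.138, -0.12, 0, 0, 0, -0.3], [0.325, 0.155, -0.12, 0, 0, 0, -0.3], [0.355, 0.169, -0.12, 0, 0, 0, -0.3], [0.38, 0.181, -0.12, 0, 0, 0, -0.3], [0.393, 0.187, -0.12, 0, 0, 0, -0.3], [0.393, 0.187, -0.12, 0, 0, 0, -0.3], [0.393, 0.187, -0.12, 0, 0, 0, -0.3]]

```text
time_s: 15.95
tool_pos: [0.632, 0.1835, 0.1435]
tool_rot: [-180.0, 0.1, 89.9]
force: [0.0, -1.1, -1.2]
grip_width: 0.0512
```

```bash
python3 - <<'E'
from h import *
snap("side","d11"); plan((0.633,0.185,0.0318),90); crop("d11",250,110,160,110,5,"x13")
E
```

```text
t 16.0 pos [0.6321 0.1828 0.1437] rot [-1.7998e+02  9.0000e-02  8.9870e+01] F [ 1.3 -1.2 -0.9] w 0.0515
rows: d [0.0023 0.0009 0.1119] rv [-0.02  0.09 -0.13] n>= 3
```

View pics/x13.png

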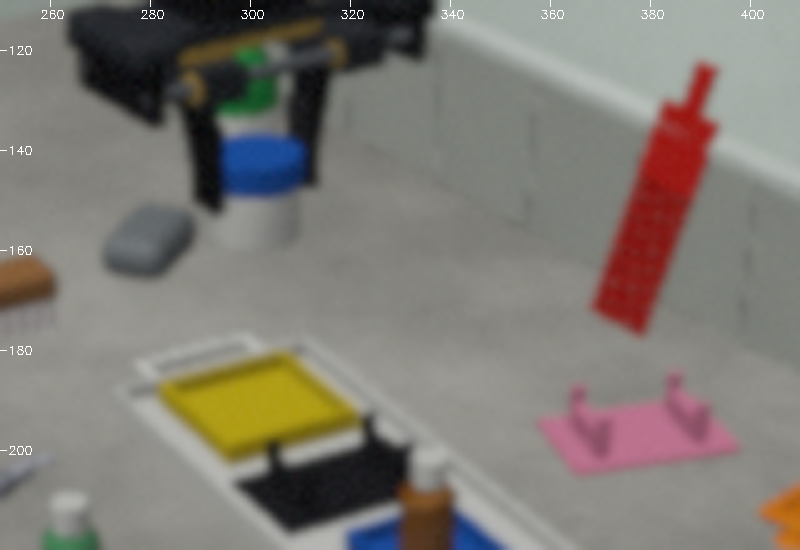

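The jar is held upright. I'll lower it into the yellow tub.

servo_tool:
  increments:
    - [[0.002, 0.001, 0.025, 0, 0, 0, -0.3], [0.002, 0.001, 0.055, 0, 0, 0, -0.3], [0.002, 0.001, 0.08, 0, 0, 0, -0.3], [0.002, 0.001, 0.095, 0, 0, 0, -0.3], [0.002, 0.001, 0.103, 0, 0, 0, -0.3], [0.002, 0.001, 0.106, 0, 0, 0, -0.3], [0.002, 0.001, 0.108, 0, 0, 0, -0.3], [0.002, 0.001, 0.11, 0, 0, 0, -0.3], [0.002, 0.001, 0.111, 0, 0, 0, -0.3], [0.002, 0.001, 0.111, 0, 0, 0, -0.3]]

```text
time_s: 17.0
tool_pos: [0.6336, 0.1876, 0.033]
tool_rot: [180.0, -0.0, 90.0]
force: [0.3, -0.1, -0.5]
grip_width: 0.0513
```

servo_tool:
  increments:
    - [[-0.002, 0, 0.0005, 0, 0, 0, -0.3], [-0.002, 0, 0.001, 0, 0, 0, -0.3], [-0.002, 0, 0.0015, 0, 0, 0, -0.3], [-0.002, 0, 0.0015, 0, 0, 0, -0.3]]

```text
time_s: 17.4
tool_pos: [0.6336, 0.185, 0.032]
tool_rot: [180.0, 0.0, 90.0]
force: [-3.1, -1.1, 5.9]
grip_width: 0.0515
```

servo_tool:
  increments:
    - [[0, 0, 0, 0, 0, 0, 0.3], [0, 0, 0, 0, 0, 0, 0.5], [0, 0, 0, 0, 0, 0, 0.5], [0, 0, 0, 0, 0, 0, 0.5], [0, 0, -0.01, 0, 0, 0, 0.5], [0, 0, -0.03, 0, 0, 0, 0.5], [0, 0, -0.07, 0, 0, 0, 0.5], [0.02, -0.01, -0.11, 0, 0, -8, 1], [0.05, -0.02, -0.13, 0, 0, -16, 1], [0.08, -0.03, -0.13, 0, 0, -24, 1], [0.11, -0.04, -0.13, 0, 0, -32, 1], [0.14, -0.05, -0.13, 0, 0, -40, 1], [0.17, -0.06, -0.13, 0, 0, -48, 1], [0.184, -0.07, -0.13, 0, 0, -56, 1], [0.184, -0.07, -0.13, 0, 0, -64, 1], [0.184, -0.07, -0.13, 0, 0, -72, 1], [0.184, -0.07, -0.13, 0, 0, -80, 1], [0.184, -0.07, -0.13, 0, 0, -86, 1], [0.184, -0.07, -0.13, 0, 0, -86, 1], [0.184, -0.07, -0.13, 0, 0, -86, 1]]

```text
time_s: 19.4
tool_pos: [0.5635, 0.3693, 0.1616]
tool_rot: [180.0, 0.0, 175.9]
force: [0.2, 0.1, -0.0]
grip_width: 0.0867
```

```bash
python3 - <<'E'
from h import *
snap("wrist","w12"); snap("side","d12");plan((0.5636,0.3694,0.0115),176); crop("d12",240,130,150,110,5,"x14")
c=load("w12")[0]; print(proj(c,(0.5636,0.3694,0.04)))
E
```

```text
t 19.5 pos [0.5635 0.3694 0.1614] rot [1.7999e+02 2.0000e-02 1.7591e+02] F [-0.3  0.4 -0.1] w 0.0868
rows: d [-1.000e-04 -0.000e+00  1.499e-01] rv [ 0.01  0.02 -0.09] n>= 3
[323.26362078 193.95292554]
```

View pics/w12.png

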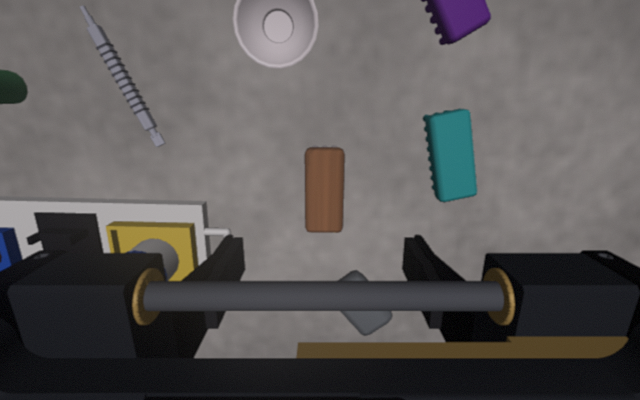

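View pics/x14.png

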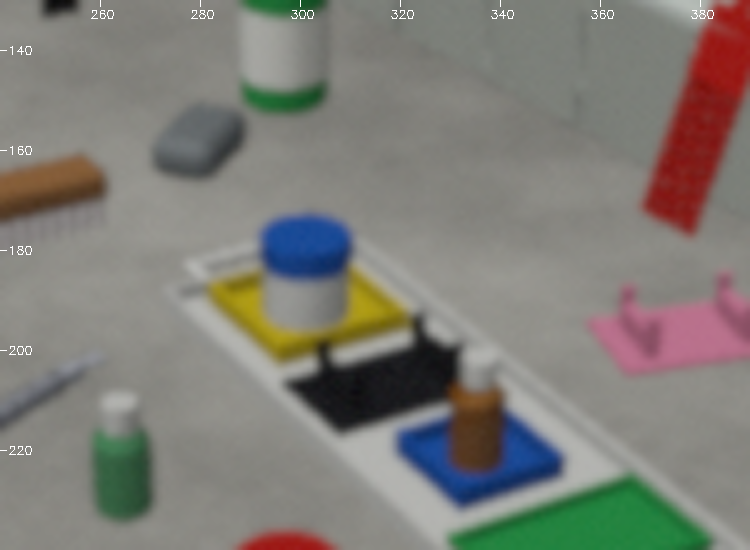

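The jar stands upright in the yellow tub. The brush shows centred at (325,190), against a prediction of (323,194).

```bash
python3 - <<'E'
from h import *
crop("w12",290,135,70,110,5,"x15")
a=load("w2")[0];b=load("w12")[0]
print(tri([(a,(318.8,81)),(b,(324.5,190))]), onz(b,(324.5,190),.04))
E
```

```text
(array([0.56318721, 0.37034544, 0.02824006]), [0.0002481923898681337, 0.00024819238986820196]) [0.55997886 0.37078143 0.04      ]
```

View pics/x15.png

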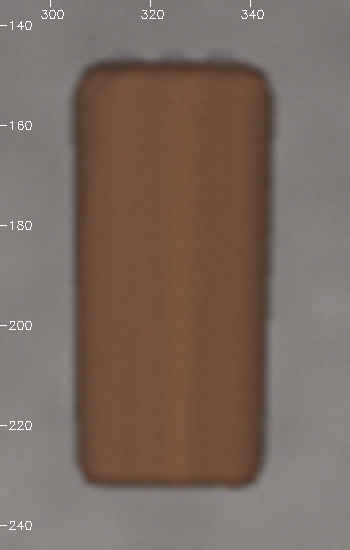

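```bash
python3 - <<'E'
from h import *
a=load("w2")[0];b=load("w12")[0]
for x in (.520,.524,.600,.604):
  for z in (.04,.02,0): print(x,z,proj(b,(x,.37,z)).round(1),proj(a,(x,.37,z)).round(1))
print(-a["R"].T@a["t"],-b["R"].T@b["t"])
E
```

```text
0.52 0.04 [320.3 145.7] [278.5  76.7]
0.52 0.02 [320.5 142.7] [280.9  77.9]
0.52 0 [320.7 140.1] [283.   78.8]
0.524 0.04 [320.6 150.3] [282.2  77.1]
0.524 0.02 [320.8 147. ] [284.4  78.2]
0.524 0 [321.  144.1] [286.4  79.2]
0.6 0.04 [326.7 231.1] [352.7  83.8]
0.6 0.02 [326.5 223.3] [351.3  84.5]
0.6 0 [326.3 216.4] [349.9  85.2]
0.604 0.04 [327. 235.] [356.4  84.1]
0.604 0.02 [326.8 227. ] [354.8  84.9]
0.604 0 [326.6 219.9] [353.3  85.5]
[0.57075967 0.35262669 0.41287827] [0.48118877 0.37545281 0.324076  ]
```

Both views agree with a 40 mm height once the wood's side wall is counted, with the centre at about (0.5625, 0.370). I'll grasp it.

servo_tool:
  increments:
    - [[0.001, 0.001, 0.03, 0, 0, 0, 1], [0.001, 0.001, 0.07, 0, 0, 0, 1], [0.001, 0.001, 0.105, 0, 0, 0, 1], [0.001, 0.001, 0.13, 0, 0, 0, 1], [0.001, 0.001, 0.145, 0, 0, 0, 1], [0.001, 0.001, 0.15, 0, 0, 0, 1], [0.001, 0.001, 0.15, 0, 0, 0, 0.4], [0.001, 0.001, 0.15, 0, 0, 0, 0], [0.001, 0.001, 0.15, 0, 0, 0, -0.3], [0.001, 0.001, 0.15, 0, 0, 0, -0.5], [0.001, 0.001, 0.15, 0, 0, 0, -0.5], [0.001, 0.001, 0.15, 0, 0, 0, -0.5], [0.001, 0.001, 0.15, 0, 0, 0, -0.5], [0.001, 0.001, 0.15, 0, 0, 0, -0.5]]
  squeeze: 15

```text
time_s: 20.9
tool_pos: [0.5624, 0.3705, 0.0112]
tool_rot: [180.0, 0.0, 176.0]
force: [-0.4, -0.5, 1.6]
grip_width: 0.0359
```

servo_tool:
  increments:
    - [[0, 0, -0.01, 0, 0, 0, -0.5], [0, 0, -0.04, 0, 0, 0, -0.5], [0, 0, -0.08, 0, 0, 0, -0.5], [0, 0, -0.12, 0, 0, 0, -0.5], [-0.003, -0.02, -0.14, 0, 0, 0, -0.5], [-0.01, -0.06, -0.14, 0, 0, 0, -0.5], [-0.017, -0.1, -0.14, 0, 0, 0, -0.5], [-0.025, -0.145, -0.14, 0, 0, 0, -0.5], [-0.032, -0.19, -0.14, 0, 0, 0, -0.5], [-0.04, -0.235, -0.14, 0, 0, 1, -0.5], [-0.048, -0.28, -0.14, 0, 0, 1.5, -0.5], [-0.055, -0.325, -0.14, 0, 0, 1.5, -0.5], [-0.063, -0.37, -0.14, 0, 0, 1.5, -0.5], [-0.07, -0.41, -0.14, 0, 0, 1.5, -0.5], [-0.074, -0.435, -0.14, 0, 0, 1.5, -0.5], [-0.077, -0.449, -0.14, 0, 0, 1.5, -0.5], [-0.077, -0.449, -0.14, 0, 0, 1.5, -0.5], [-0.077, -0.449, -0.14, 0, 0, 1.5, -0.5]]

```text
time_s: 22.7
tool_pos: [0.6082, -0.0808, 0.1511]
tool_rot: [179.9, -0.0, 174.6]
force: [0.9, 0.8, -0.3]
grip_width: 0.0359
```

```bash
python3 - <<'E'
from h import *
snap("wrist","w13"); snap("side","d13");plan((0.6074,-0.0831,0.0192),174.5); crop("d13",270,150,160,110,5,"x16")
E
```

```text
t 22.8 pos [ 0.6082 -0.0799  0.151 ] rot [ 1.7992e+02 -2.0000e-02  1.7472e+02] F [-0.7  0.6  0.4] w 0.0357
rows: d [ 0.0004 -0.0035  0.1318] rv [ 0.08 -0.02  0.22] n>= 3
```

View pics/w13.png

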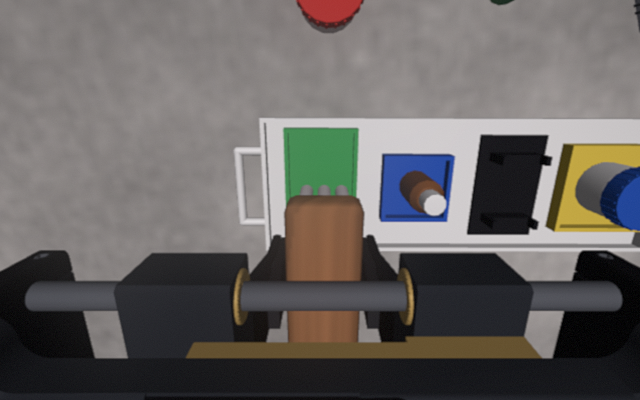

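View pics/x16.png

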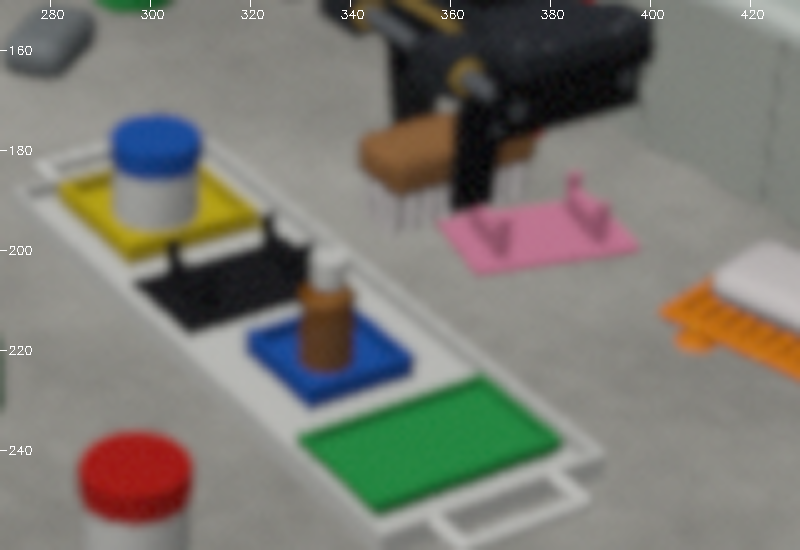

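The brush is held level above the green tub. I'll lower it.

servo_tool:
  increments:
    - [[0, -0.002, 0.03, 0, 0, 0, -0.5], [0, -0.002, 0.065, 0, 0, 0, -0.5], [0, -0.002, 0.095, 0, 0, 0, -0.5], [0, -0.002, 0.115, 0, 0, 0, -0.5], [0, -0.002, 0.123, 0, 0, 0, -0.5], [0, -0.002, 0.126, 0, 0, 0, -0.5], [0, -0.002, 0.129, 0, 0, 0, -0.5], [0, -0.002, 0.13, 0, 0, 0, -0.5], [0, -0.002, 0.13, 0, 0, 0, -0.5], [0, -0.002, 0.13, 0, 0, 0, -0.5]]

```text
time_s: 23.8
tool_pos: [0.6084, -0.0848, 0.0219]
tool_rot: [180.0, 0.1, 174.5]
force: [-0.4, -0.9, -0.9]
grip_width: 0.0361
```

servo_tool:
  increments:
    - [[0, 0.001, 0.001, 0, 0, 0, -0.5], [0, 0.001, 0.002, 0, 0, 0, -0.5], [0, 0.001, 0.0028, 0, 0, 0, -0.5], [0, 0.001, 0.0033, 0, 0, 0, -0.5], [0, 0.001, 0.0033, 0, 0, 0, -0.5]]

```text
time_s: 24.3
tool_pos: [0.6081, -0.0836, 0.0191]
tool_rot: [180.0, 0.0, 174.5]
force: [-3.5, 0.8, 8.3]
grip_width: 0.0359
```

servo_tool:
  increments:
    - [[0, 0, 0, 0, 0, 0, -0.1], [0, 0, 0, 0, 0, 0, 0.2], [0, 0, 0, 0, 0, 0, 0.2], [0, 0, 0, 0, 0, 0, 0.2], [0, 0, 0, 0, 0, 0, 0.2], [0, 0, -0.01, 0, 0, 0, 0.2], [0, 0, -0.03, 0, 0, 0, 0.2], [0, 0, -0.07, 0, 0, 0, 0.2], [0, 0, -0.11, 0, 0, 0, 0.2], [0.02, 0.03, -0.14, 0, 0, -5, 0.2], [0.05, 0.07, -0.14, 0, 0, -10, 0.2], [0.08, 0.11, -0.14, 0, 0, -15, 0.2], [0.11, 0.155, -0.14, 0, 0, -20, 0.2], [0.14, 0.2, -0.14, 0, 0, -24.5, 0.2], [0.165, 0.24, -0.14, 0, 0, -24.5, 0.2], [0.182, 0.261, -0.14, 0, 0, -24.5, 0.2], [0.182, 0.261, -0.14, 0, 0, -24.5, 0.2], [0.182, 0.261, -0.14, 0, 0, -24.5, 0.2]]

```text
time_s: 26.1
tool_pos: [0.4518, 0.1937, 0.1586]
tool_rot: [-180.0, 0.1, -160.9]
force: [0.2, -0.6, -0.5]
grip_width: 0.0519
```

```bash
python3 - <<'E'
from h import *
snap("wrist","w14"); snap("side","d14");plan((0.4523,0.1936,0.003),-161); crop("d14",270,150,160,110,5,"x17");crop("w14",230,120,180,140,4,"x18")
E
```

```text
t 26.2 pos [0.4526 0.192  0.1582] rot [-1.7997e+02  5.0000e-02 -1.6111e+02] F [ 0.  -0.3 -0.6] w 0.0523
rows: d [-1.000e-04  1.700e-03  1.552e-01] rv [-0.03  0.05 -0.11] n>= 4
```

View pics/x18.png

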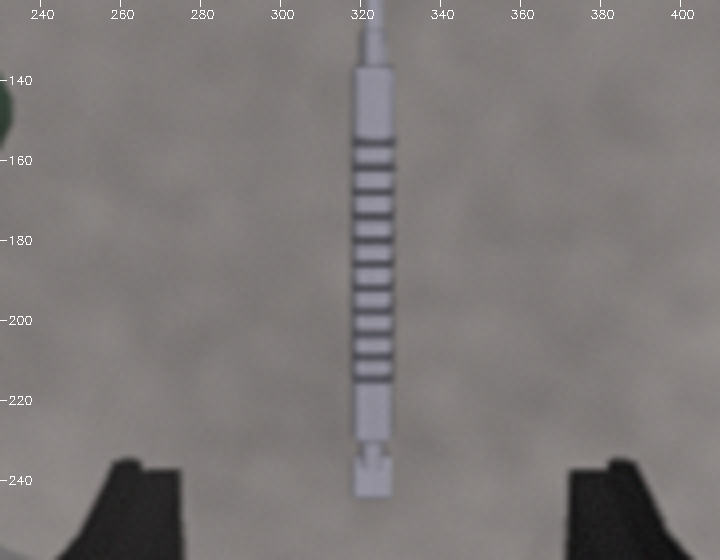

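View pics/x17.png

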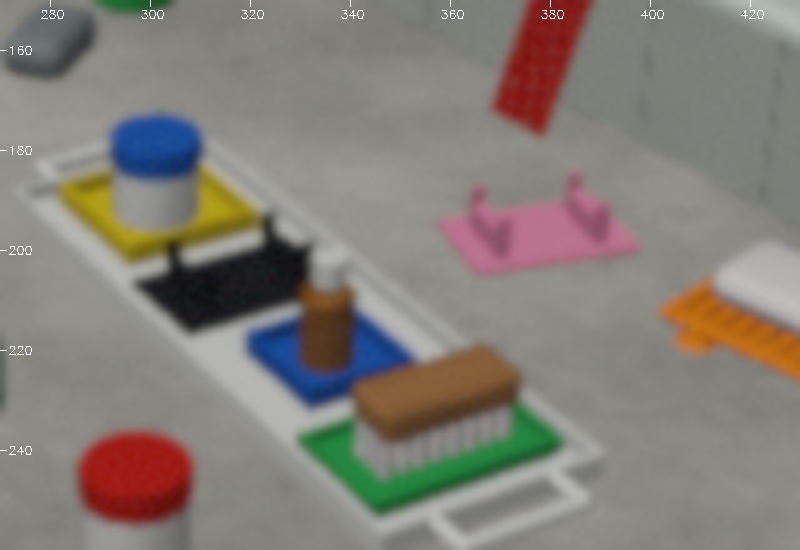

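The brush sits bristles-down in the green tub. The pusher is well aligned, with its handle ends at (323.5,136.5) and (323,230).

```bash
python3 - <<'E'
from h import *
c=load("w14")[0]
P=np.array([onz(c,a,.01) for a in ((323.5,136.7),(323,230))]);print(P,P.mean(0),np.linalg.norm(P[0]-P[1]),np.degrees(np.arctan2(*(P[1]-P[0])[[1,0]])))
w3=load("w3")[0]; print(tri([(c,(323.5,136.7)),(w3,(160+135/6,70+297/6))]),tri([(c,(323,230)),(w3,(160+566/6,70+139/6))]))
m=P.mean(0); plan((m[0],m[1],.003),-161)
E
```

```text
[[0.40615721 0.17887858 0.01      ]
 [0.49568712 0.20935336 0.01      ]] [0.45092217 0.19411597 0.01      ] 0.09457440068614904 18.797885589278195
(array([0.40661857, 0.17860008, 0.00633551]), [0.00042072006002136225, 0.0004207200600214091]) (array([0.49613344, 0.20918904, 0.00900186]), [0.0003033358402077586, 0.00030333584020768165])
t 26.2 pos [0.4526 0.192  0.1582] rot [-1.7997e+02  5.0000e-02 -1.6111e+02] F [ 0.  -0.3 -0.6] w 0.0523
rows: d [0.001  0.0026 0.1552] rv [-0.03  0.05 -0.11] n>= 4
```

servo_tool:
  increments:
    - [[0, 0.001, 0.03, 0, 0, 0, 0.2], [0, 0.001, 0.07, 0, 0, 0, 0.2], [0, 0.001, 0.11, 0, 0, 0, 0.2], [0, 0.001, 0.135, 0, 0, 0, 0.2], [0, 0.001, 0.147, 0, 0, 0, 0.2], [0, 0.001, 0.152, 0, 0, 0, 0.2], [0, 0.001, 0.153, 0, 0, 0, 0.2], [0, 0.001, 0.153, 0, 0, 0, 0.2]]

```text
time_s: 27.0
tool_pos: [0.4527, 0.1946, 0.006]
tool_rot: [180.0, 0.1, -161.0]
force: [0.5, -0.4, -0.4]
grip_width: 0.0521
```

```bash
python3 - <<'E'
from h import *
plan((0.4512,.194,.003),-161)
E
```

```text
t 27.0 pos [0.4527 0.1946 0.006 ] rot [ 1.7998e+02  1.4000e-01 -1.6102e+02] F [ 0.5 -0.4 -0.4] w 0.0521
rows: d [ 0.0016 -0.0001  0.003 ] rv [ 0.02  0.14 -0.02] n>= 1
```

servo_tool:
  increments:
    - [[0.0015, 0, 0.0015, 0, 0, 0, 0.2], [0.0015, 0, 0.003, 0, 0, 0, 0.1], [0.0015, 0, 0.003, 0, 0, 0, -0.3], [0.0015, 0, 0.003, 0, 0, 0, -0.6], [0.0015, 0, 0.003, 0, 0, 0, -0.9], [0.0015, 0, 0.003, 0, 0, 0, -1], [0.0015, 0, 0.003, 0, 0, 0, -1], [0.0015, 0, 0.003, 0, 0, 0, -1], [0.0015, 0, 0.003, 0, 0, 0, -1], [0.0015, 0, 0.003, 0, 0, 0, -1]]
  squeeze: 20

```text
time_s: 28.0
tool_pos: [0.45, 0.1939, 0.0018]
tool_rot: [180.0, 0.0, -161.0]
force: [0.0, -0.1, 0.3]
grip_width: 0.0097
```

servo_tool:
  increments:
    - [[0, 0, -0.01, 0, 0, 0, -1], [0, 0, -0.04, 0, 0, 0, -1], [0, 0, -0.08, 0, 0, 0, -1], [0, 0, -0.12, 0, 0, 0, -1], [-0.01, -0.011, -0.13, 0, 0, 3, -1], [-0.03, -0.034, -0.13, 0, 0, 8, -1], [-0.055, -0.062, -0.13, 0, 0, 13, -1], [-0.08, -0.09, -0.13, 0, 0, 18, -1], [-0.1, -0.113, -0.13, 0, 0, 22, -1], [-0.12, -0.135, -0.13, 0, 0, 24.5, -1], [-0.129, -0.146, -0.13, 0, 0, 24.5, -1], [-0.133, -0.15, -0.13, 0, 0, 24.5, -1], [-0.133, -0.15, -0.13, 0, 0, 24.5, -1], [-0.133, -0.15, -0.13, 0, 0, 24.5, -1]]

```text
time_s: 29.4
tool_pos: [0.6235, 0.0968, 0.1318]
tool_rot: [180.0, -0.1, 174.6]
force: [-0.8, 0.5, -0.6]
grip_width: 0.0099
```

```bash
python3 - <<'E'
from h import *
snap("wrist","w15"); snap("side","d15");plan((0.624,0.0957,0.0238),174.5); crop("d15",250,110,160,110,5,"x19")
E
```

```text
t 29.5 pos [0.6236 0.0967 0.132 ] rot [ 1.7995e+02 -3.0000e-02  1.7463e+02] F [ 0.2 -0.  -0.4] w 0.0093
rows: d [-0.0005 -0.0011  0.1082] rv [ 0.05 -0.03  0.13] n>= 3
```

View pics/w15.png

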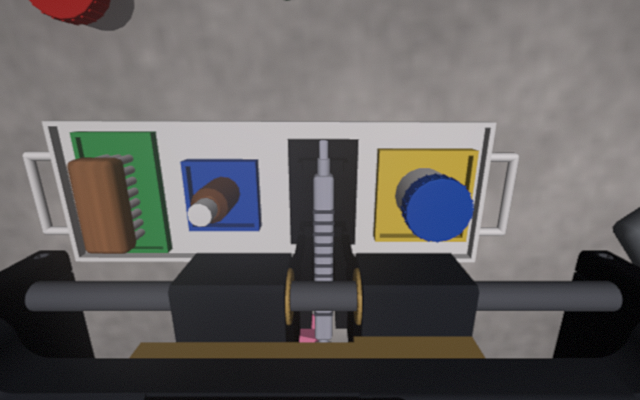

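View pics/x19.png

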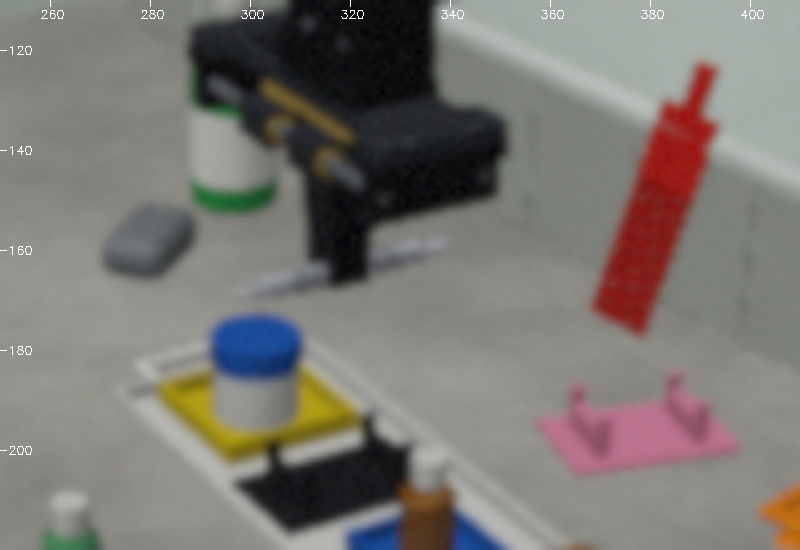

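```bash
python3 - <<'E'
from h import *
crop("w15",275,130,100,120,5,"x20")
c=load("w15")[0]; p=np.array([.6236,.0967,.132])
Rt=R.from_euler("xyz",[180,0,174.63],degrees=True)
print(Rt.inv().apply(onz(c,(323.5,175),.1402)-p))
E
```

```text
[ 0.04735218  0.00021514 -0.0082    ]
```

View pics/x20.png

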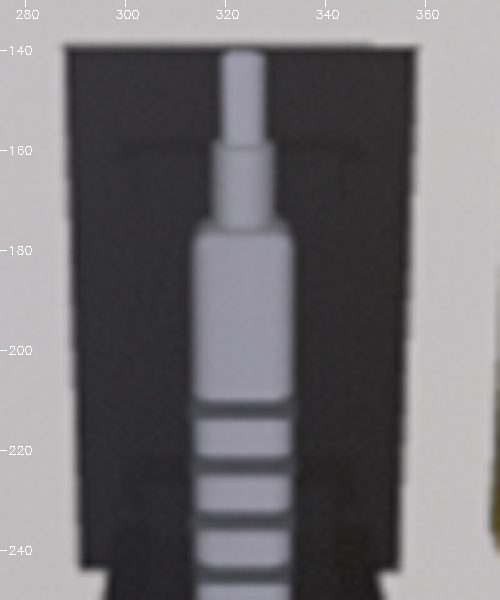

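```bash
python3 - <<'E'
from h import *
c=load("w15")[0]
e=onz(c,(323,139.2),.007); print(e, e+.05*np.array([.9953,-.0967,0]), "handle end ahead ->mid offset; ", onz(c,(323.5,176.5),.1402))
E
```

```text
[0.57485774 0.1011789  0.007     ] [0.62462274 0.0963439  0.007     ] handle end ahead ->mid offset;  [0.57721389 0.10127621 0.1402    ]
```

The estimates agree within 1 mm. I'll lower the pusher into the cradle.

servo_tool:
  increments:
    - [[0, 0, 0.025, 0, 0, 0, -1], [0, 0, 0.055, 0, 0, 0, -1], [0, 0, 0.08, 0, 0, 0, -1], [0, 0, 0.094, 0, 0, 0, -1], [0, 0, 0.1, 0, 0, 0, -1], [0, 0, 0.103, 0, 0, 0, -1], [0, 0, 0.104, 0, 0, 0, -1], [0, 0, 0.105, 0, 0, 0, -1], [0, 0, 0.105, 0, 0, 0, -1]]

```text
time_s: 30.4
tool_pos: [0.6252, 0.0955, 0.0276]
tool_rot: [180.0, 0.1, 174.5]
force: [0.3, -0.2, 0.7]
grip_width: 0.0099
```

servo_tool:
  increments:
    - [[0.0015, 0, 0.001, 0, 0, 0, -1], [0.0015, 0, 0.002, 0, 0, 0, -1], [0.0015, 0, 0.003, 0, 0, 0, -1], [0.0015, 0, 0.0035, 0, 0, 0, -1], [0.0015, 0, 0.0035, 0, 0, 0, -1]]

```text
time_s: 30.9
tool_pos: [0.6231, 0.0956, 0.0238]
tool_rot: [180.0, -0.0, 174.5]
force: [-2.0, -0.1, 4.4]
grip_width: 0.0097
```

servo_tool:
  increments:
    - [[0, 0, 0, 0, 0, 0, -0.7], [0, 0, 0, 0, 0, 0, -0.4], [0, 0, 0, 0, 0, 0, -0.4], [0, 0, 0, 0, 0, 0, -0.4], [0, 0, 0, 0, 0, 0, -0.4], [0, 0, -0.01, 0, 0, 0, -0.4], [0, 0, -0.03, 0, 0, 0, -0.4], [0, 0, -0.06, 0, 0, 0, -0.4], [0, 0, -0.1, 0, 0, 0, -0.4], [0, 0, -0.15, 0, 0, 0, -0.4], [-0.06, 0, -0.2, 0, 0, 0, -0.4], [-0.1, 0, -0.2, 0, 0, 0, -0.4], [-0.1, 0, -0.2, 0, 0, 0, -0.4], [-0.1, 0, -0.2, 0, 0, 0, -0.4]]

```text
time_s: 32.3
tool_pos: [0.7245, 0.0851, 0.224]
tool_rot: [-180.0, 0.1, 174.4]
force: [-0.1, 0.1, 0.1]
grip_width: 0.0259
```

```bash
python3 - <<'E'
from h import *
print(pose()[2]["tool_pos"]);snap("wrist","w16"); snap("side","d16");snap("scene","s16"); crop("d16",250,140,160,110,5,"x21")
E
```

```text
[0.72453301 0.08506201 0.22400173]
```

View pics/w16.png

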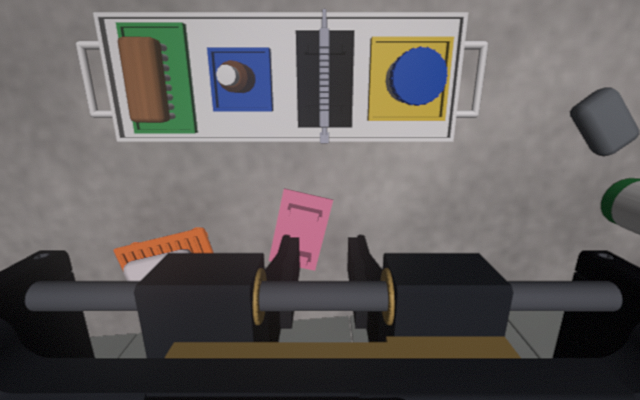

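View pics/x21.png

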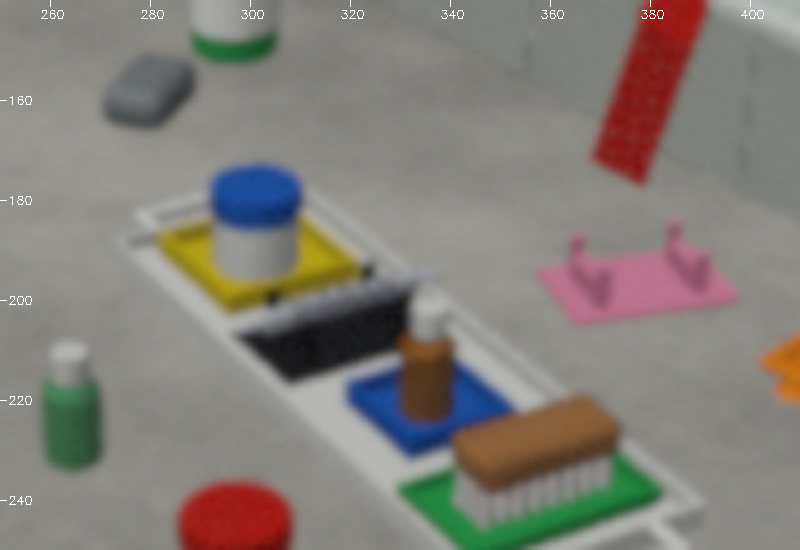

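View pics/s16.png

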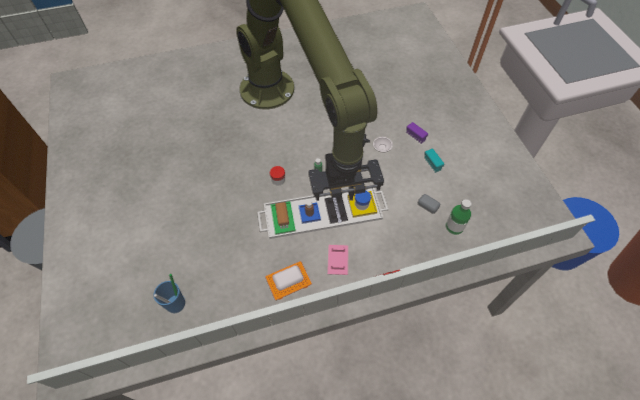

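Everything appears seated. I'll do a closer check of the pusher and brush in an enlarged crop.

```bash
python3 - <<'E'
from h import *
crop("w16",105,5,260,145,3,"x22")
E
```

```text
(no output)
```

View pics/x22.png

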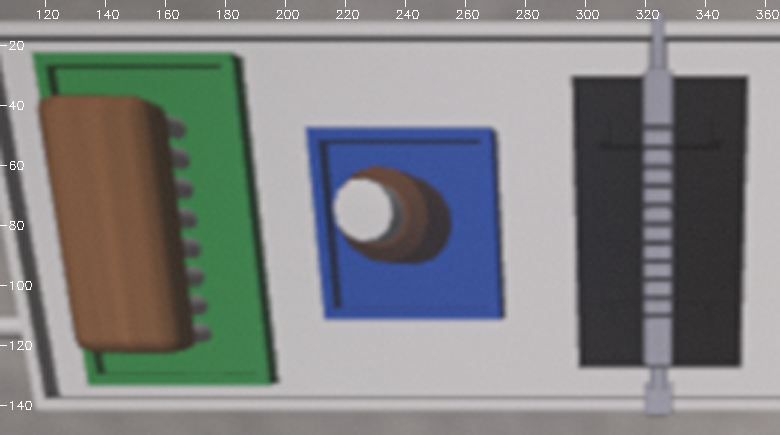

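```bash
python3 - <<'E'
from h import *
c=load("w16")[0]
P=[onz(c,a,.032) for a in ((324,28.7),(324,127))]; print(P,np.mean(P,0),np.linalg.norm(P[0]-P[1]))
K=[onz(c,a,.007) for a in ((105+660/3,5+77/3),(105+660/3,5+366/3))]; print("cradle mid",np.mean(K,0))
# back top centre at z .048, cap top .070
print("brush",onz(c,(105+115/3,5+225/3),.048)[:2],"vial",onz(c,(105+363/3,5+210/3),.070)[:2])
d=load("d16")[0]
for n,q in (("vial top",(.616,.007,.07)),("jar top",(.633,.185,.058)),("brush top",(.6075,-.0833,.048)),("pusher a",P[0]),("pusher b",P[1])): print(n,proj(d,q).round(1))
E
```

```text
[array([0.57778481, 0.09993053, 0.032     ]), array([0.67155214, 0.09084758, 0.032     ])] [0.62466848 0.09538906 0.032     ] 0.09420621490662275
cradle mid [0.62447097 0.09652883 0.007     ]
brush [ 0.60842014 -0.08001948] vial [0.6137283  0.00707579]
vial top [336.1 200.8]
jar top [301.2 176.6]
brush top [356.5 225.3]
pusher a [302.5 202.9]
pusher b [332.5 194.3]
```

```bash
python3 - <<'E'
from cell import env
print(env.sign_off())
E
```

```text
the job is handed in; nothing more can be done
None
```

The kit is packed and handed in at about 32.5 s, in the order asked:
1. **Amber vial:** it stands upright in the blue tub, and I lowered it until first contact at about 7 N.
2. **Blue-capped jar:** it stands upright in the yellow tub.
3. **Nail brush:** it sits bristles down in the green tub.
4. **Pusher:** it lies on both supports of the black cradle.

**Last checks:** The wrist and side cameras showed all four seated in their places and the arm clear of everything. The pusher's middle came out about 1 mm from the cradle's centre. I judged it level from where its ends appear in the side view, not from a separate height measurement. The green vial, the red-capped jar and the other look-alikes were not touched and still stand where they were.

**One disagreement:** Triangulating the brush top before grasping gave 28–33 mm instead of the stated 40 mm. I put this down to the wooden side wall being hard to tell from the top face. The contact heights and the final views fit 40 mm.

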